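Scrub out the flask on its draining stand

TASK

Set the steel flask on the sloping wire draining stand to drain: body on the high saddle, neck in the low saddle, shoulder up against it, mouth pointing down the slope; let go of it there. Then take the bottle brush from its wire rest and scrub the flask out with two full strokes, each time pushing the bristles right up to the bottom of the flask and drawing them back to the neck. Finally lay the brush back across both forks of its rest as you found it, leaving the flask on the stand and everything else on the worktop where it was.

Things in the scene. Friction and masses are not known exactly. Their poses are not given: they have to be found in the camera images.
- flask: steel flask lying on its side: body 64 mm across, 143 mm long, black boot at the base; 12 mm conical shoulder; open neck 46 mm across, 30 mm long (bore 41 mm). 185 mm overall, inner depth 181 mm, about 0.3 kg. Origin on its axis, 92.5 mm from base and from mouth, 32 mm over the worktop when lying; +x along the axis to the mouth; may be rolled about that axis
- flask_mouth (a point): centre of the flask's open mouth, on its axis
- flask_base (a point): centre of the flask's base, on its axis
- stand: fixed draining stand, 7 mm steel wire, 235 x 95 mm: low V saddle for the neck, high V saddle for the body, touching the flask 29 and 150 mm from its mouth, free between; drip tray under the low end. Origin on the worktop under its middle; +x = horizontal direction the mouth points (low end). Slope 12 degrees. Wire ends reach 32 (low) and 42 mm (high) beside the flask's axis, all below it
- stand_mouth (a point): where the centre of the flask's mouth comes when it is fully seated with its shoulder against the low saddle (105 mm over the worktop)
- stand_base (a point): where the centre of the flask's base comes when it is fully seated (143 mm over the worktop)
- brush: bottle brush lying level on its rest: black square grip 100 mm long, 22 x 22 mm; steel shank 7 mm thick, 138 mm long; stiff white bristle head 23 mm across, 70 mm long. 0.07 kg. Origin at the centre of the grip; +x along the shank to the bristles, tip 260 mm from the origin; grip from -50 mm (then a 16 mm loop) to +50 mm
- brush_tip (a point): tip of the bristle head, on the brush's axis
- rest: fixed brush rest, 6 mm steel wire, foot 52 mm wide: wide U fork for the grip at x = 30 mm (28 mm inside, flared to 38, ends 12 mm above the brush axis), narrow V fork for the shank at x = 150 mm (36 mm wide at the top, ends 10 mm above the axis), drip dish under the bristles. Origin on the worktop under the centre of the lying brush's grip; +x points to the bristle end
- rest_handle (a point): where the brush's origin lies when the brush is on its rest (65 mm over the worktop)
- rest_tip (a point): where the brush's tip lies when the brush is on its rest (65 mm over the worktop)
- flask_cap: bystander, leave alone: the flask's loose black screw cap, 51 mm across, 24 mm high; origin at the centre of its underside
- red_spoon: bystander, leave alone: long red spoon lying near the front edge, 54 x 268 x 20 mm, its length along its y axis; origin at the centre of its underside
- blue_tub: bystander, leave alone: small white tub with a blue lid, 69 mm across, 66 mm high; origin at the centre of its underside
- dish_soap: bystander, leave alone: tall blue washing-up bottle, 60 mm across, 203 mm high; origin at the centre of its underside
- spice_jar: bystander, leave alone: spice jar with a yellow lid, 42 mm across, 96 mm high; origin at the centre of its underside
- brown_jar: bystander, leave alone: small dark brown jar, 72 mm across, 87 mm high; origin at the centre of its underside
- mug: bystander, leave alone: blue and white mug, 78 mm across, 92 mm high, handle at its -y side (112 mm over the handle); origin at the centre of its underside
- salt_shaker: bystander, leave alone: salt shaker, 44 mm across, 90 mm high; origin at the centre of its underside
- peeler: bystander, leave alone: kitchen peeler lying flat, 48 x 155 x 17 mm, its length along its y axis; origin at the centre of its underside
- wipes_can: bystander, leave alone: round canister of wipes, 78 mm across, 147 mm high; origin at the centre of its underside
- spray_cleaner: bystander, leave alone: green trigger spray bottle, 55 x 105 x 262 mm; origin at the centre of its underside

How it is judged:
By the outcome, as a careful person would: the job done as asked, in the order asked, and still so for the second after the job is handed in, with the robot touching nothing.
It also fails if it takes over 67 s, if anything falls off the work surface, if the arm or the gripper's body presses on something with over 40 N, if the wrist force passes 120 N, or if a joint passes its speed limit or range.

ROBOT

A 7-joint arm with a two-finger parallel gripper is mounted at the origin on a cart in front of the work surface, level with it; the furniture and walls round the work are solid. World frame = base frame: x ahead of the robot, y to its left, z up, the work surface at z = 0. Lengths are in m, angles in rad, forces in N, time in s.
With the tool pointing down it reaches from about 0.35 to 0.9 m from the base axis. Payload 8.1 kg.
Tool frame: the origin (TCP) lies at the very end of the fingers, on their centre line; the grasp point (between the pads) lies 19 mm behind it; z points along the fingers, y is the direction in which the jaws open and shut (so a half turn about z gives the same grasp; the last joint's range is limited). The gripper opens to 85 mm and grips with 20 to 120 N. Pads are 22 mm wide; open, the fingers measure 114 mm over their backs; the gripper's body (76 mm by 85 mm) begins 54 mm behind the grasp point. The pads swing forward as they close: fully open they stand 13 mm farther back than shut.
Start: joints at [1.204, 0.434, 0.025, 1.573, -0.012, 1.134, -0.075], TCP at [0.163, -0.603, 0.231] pointing down, gripper open.
Joint ranges: [-2.62, 2.62], [-0.44, 2.09], [-1.27, 1.32], [0.08, 2.57], [-1.32, 4.46], [0.12, 2], [-2.74, 2.74]. Speed limits (rad/s): [2.22, 2.22, 3.01, 3.01, 3.14, 3.14, 3.14].

INTERFACE

Orientations are given as a unit quaternion [w, x, y, z].
In Python, from plant import * gives the robot as it stands.
- The arm moves only by the shell command python3 -m pendant 'ROWS' [FORCE]. ROWS is JSON, a list that holds one entry, the list of rows, each a list of 7 numbers: the shift along the tool's x, y, z in m, then the turn, a rotation vector about the tool's x, y, z in rad, then the opening, from -1 (shut) to 1 (fully open), so that 0 is half open. A call has 1 to 12 rows; each row shifts and turns the pose as measured when the row begins, along the tool's axes as they then stand; what a row does not reach is not made up. A row lasts 1/8 s, in which the tool goes at most 62.5 mm and 10.7 degrees, less where a joint would pass 70% of its speed; a pose out of reach is approached as far as the arm can. A call with a gripper value outside its range is refused whole. The fingers move at their own pace and stop on an object; FORCE is the grip in N (left out, the last holds). Time passes only in rows, so rows that do not move let the fingers close. It gives the time, the measured TCP pose, the force and the opening at its end, in the units of the state.
- state(): the state, without advancing time (a new reading comes with each control period).
- snapshot(name): name is "side" or "top"; returns a dict with "image" (420x560x3 uint8, red, green, blue), "K" (3x3 intrinsics, pixels), "position" and "orientation" of the camera in the world. Camera axes: x right, y down, z forward; pixel columns grow to the right and rows downward; lengths in m; the calibration is good to about 2 mm. A picture is of the moment at which its call begins. There is no depth.
- finish_job(): hands the job in, once; it reports no verdict.
Trained networks look in a picture, given as the dict that the camera call returned (one of the last four; its "shot" number tells which), for a name from the list of things; names that differ only in an ending like _2 or _b are one class to them, and where a whole thing is asked for, a point or a joint stands for the part that bears it (a point fixed in the world has none). Each returns a list of dicts, best first, with "score" (0 to 1); they miss things now and then, are a little off and sometimes report something else, mostly with a low value. They report only what shows in the picture. A call takes as long as a camera call.
- recognise(picture, label): "bbox" ([left, top, right, bottom] in pixels, round what is visible of it).
The state is a dict: "time_s": time; "joint_pos": joint angles; "qvel": joint speeds; "effort": joint torques, N m; "eef_pos": TCP position; "ee_rot": TCP orientation; "wrist_force": force on the tool from outside, world axes, zero at the start; "torque": the same for the moment, N m; "finger_gap": finger opening in m.
Only numpy, scipy, OpenCV 4.12 (cv2) and the standard library are available. Lean on these libraries where they do the work, as an engineer would, in place of code of your own. Each camera call takes 0.05 s, during which the arm holds its last target.

## Working session

There is one attempt and no reset: what is moved stays moved. The work goes in short steps, Python scripts to look and compute and a shell command to move; the robot and the scene stay as the last step left them, time stands still between calls to the robot, and variables do not carry over. Pictures are saved under pics/ and viewed, and the job is handed in when it is done.

```bash
ls; mkdir -p pics; python3 - <<'E'
from plant import *
import cv2,numpy as np
s=state()
for k,v in s.items(): print(k,np.round(v,3).tolist())
for n in ["side","top"]:
    p=snapshot(n)
    cv2.imwrite(f"pics/{n}0.png",p["image"][:,:,::-1])
    print(n,p["K"],p["position"],p["orientation"],p["shot"])
    for l in ["flask","stand","brush","rest","flask_mouth","brush_tip","flask_base"]:
        try: print(l,[(np.round(r["bbox"]).tolist(),round(r["score"],2)) for r in recognise(p,l)][:3])
        except Exception as e: print(l,e)
E
```

```text
pics
time_s 0.0
joint_pos [1.204, 0.435, 0.025, 1.574, -0.012, 1.134, -0.075]
qvel [0.0, -0.001, 0.001, 0.001, -0.001, -0.001, -0.0]
effort [0.0, -67.045, 1.025, -31.621, 0.016, 0.013, 0.0]
eef_pos [0.163, -0.603, 0.231]
ee_rot [-0.001, 0.991, 0.131, -0.0]
wrist_force [-0.01, -0.584, -0.362]
torque [-0.079, -0.004, -0.056]
finger_gap 0.085
side [[474.7162684    0.         284.2061567 ]
 [  0.         474.7162684  208.62789897]
 [  0.           0.           1.        ]] [ 0.05600741 -0.67440742  1.62039789] [-0.24933255  0.93068826 -0.25695336  0.07501736] 1
flask [([274.0, 235.0, 307.0, 284.0], 0.62)]
stand [([245.0, 180.0, 292.0, 244.0], 0.74)]
brush [([308.0, 277.0, 377.0, 335.0], 0.6)]
rest [([325.0, 282.0, 381.0, 331.0], 0.77)]
flask_mouth [([271.0, 234.0, 308.0, 278.0], 0.95)]
brush_tip [([311.0, 276.0, 377.0, 340.0], 0.95), ([288.0, 189.0, 306.0, 208.0], 0.56)]
flask_base [([270.0, 239.0, 305.0, 281.0], 0.85)]
top [[424.58776114   0.         283.28595205]
 [  0.         424.58776114 205.02480653]
 [  0.           0.           1.        ]] [0.37271864 0.06133808 1.30889117] [-0.04432136  0.71338633 -0.69725493  0.05432432] 2
flask [([300.0, 207.0, 340.0, 275.0], 0.75), ([390.0, 171.0, 430.0, 250.0], 0.51)]
stand [([214.0, 204.0, 295.0, 249.0], 0.71)]
brush [([401.0, 167.0, 428.0, 276.0], 0.73)]
rest [([389.0, 173.0, 418.0, 246.0], 0.85)]
flask_mouth [([300.0, 206.0, 343.0, 273.0], 0.55)]
brush_tip [([398.0, 168.0, 428.0, 276.0], 0.62), ([287.0, 151.0, 305.0, 168.0], 0.21)]
flask_base [([304.0, 207.0, 343.0, 268.0], 0.92)]
```

View pics/side0.png

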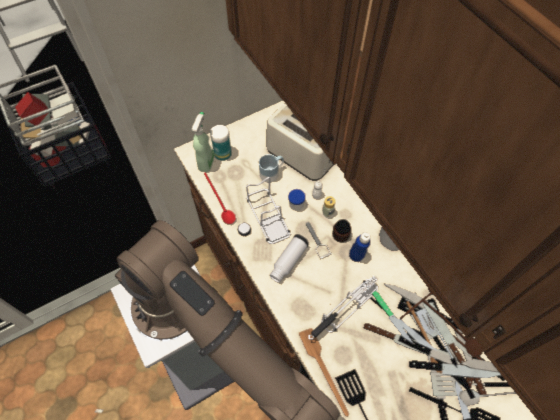

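View pics/top0.png

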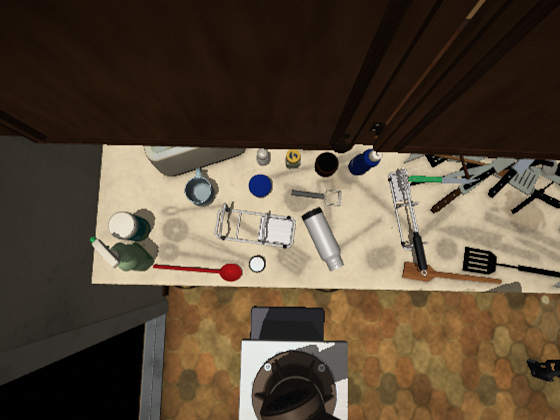

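```bash
python3 - <<'E'
import cv2
a=cv2.imread("pics/top0.png")[140:300,195:445]
cv2.imwrite("pics/top0z.png",cv2.resize(a,None,fx=3.2,fy=3.2,interpolation=cv2.INTER_CUBIC))
a=cv2.imread("pics/side0.png")[170:345,230:400]
cv2.imwrite("pics/side0z.png",cv2.resize(a,None,fx=3.4,fy=3.4,interpolation=cv2.INTER_CUBIC))
E
```

```text
(no output)
```

View pics/top0z.png

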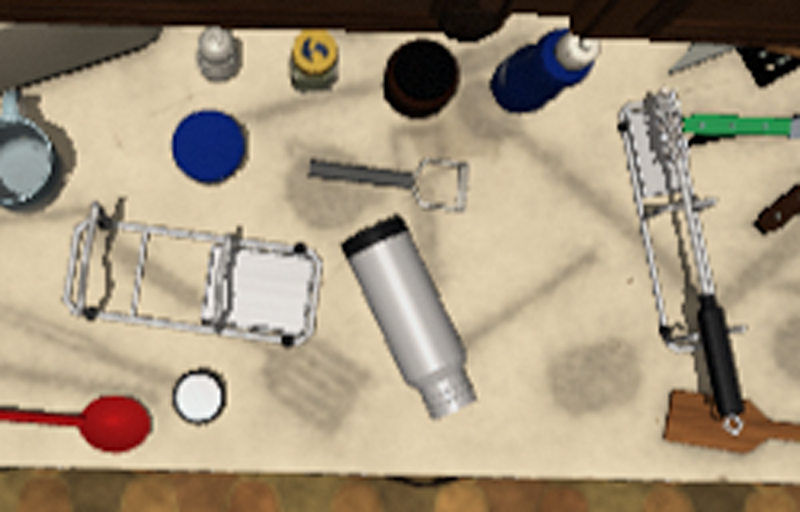

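View pics/side0z.png

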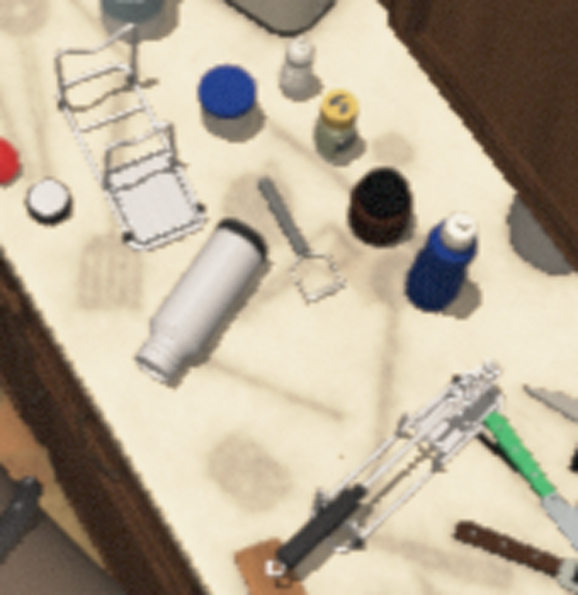

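```bash
cat > h.py <<'E'
from plant import *
import cv2,numpy as np
from scipy.spatial.transform import Rotation as R
def rot(q): return R.from_quat([q[1],q[2],q[3],q[0]]).as_matrix()
def proj(p,X):
    X=np.atleast_2d(X); c=(X-np.array(p["position"]))@rot(p["orientation"])
    uv=c@np.array(p["K"]).T; return uv[:,:2]/uv[:,2:]
def back(p,uv,z):
    uv=np.atleast_2d(uv); d=np.c_[uv,np.ones(len(uv))]@np.linalg.inv(p["K"]).T@rot(p["orientation"]).T
    o=np.array(p["position"]); t=(z-o[2])/d[:,2]; return o+d*t[:,None]
def ray(p,uv):
    d=rot(p["orientation"])@np.linalg.inv(p["K"])@np.array([uv[0],uv[1],1.]); return np.array(p["position"]),d/np.linalg.norm(d)
def tri(obs):
    A=np.zeros((3,3));b=np.zeros(3)
    for p,uv in obs:
        o,d=ray(p,uv);M=np.eye(3)-np.outer(d,d);A+=M;b+=M@o
    X=np.linalg.solve(A,b); return X,[np.round(proj(p,X)[0]-uv,1).tolist() for p,uv in obs]
def snap(n,name,box=None,f=None):
    p=snapshot(n); im=p["image"][:,:,::-1]
    cv2.imwrite(f"pics/{name}.png",im)
    if box: 
        a=im[box[1]:box[3],box[0]:box[2]]; f=f or min(790/a.shape[1],590/a.shape[0])
        cv2.imwrite(f"pics/{name}z.png",cv2.resize(a,None,fx=f,fy=f,interpolation=cv2.INTER_CUBIC)); print("zoom",box,f)
    return p
def st():
    s=state(); print("t",round(s["time_s"],2),"eef",np.round(s["eef_pos"],4).tolist(),"R",np.round(rot(s["ee_rot"]),3).tolist(),"F",np.round(s["wrist_force"],2).tolist(),"gap",round(s["finger_gap"],4),"j",np.round(s["joint_pos"],2).tolist()); return s
E
python3 - <<'E'
from h import *
import pickle
t=snapshot("top"); s=snapshot("side"); pickle.dump((t,s),open("cams.pkl","wb"))
def Z(x,y): return (195+x/3.2,140+y/3.2)
def S(x,y): return (230+x/3.4,170+y/3.4)
print("flask base",back(t,Z(376,232),.032),"mouth",back(t,Z(453,408),.032))
print("side: base",back(s,S(243,241),.032),"mouth",back(s,S(157,363),.032))
print("corners boot",back(t,[Z(343,246),Z(402,216)],.032))
print("brush loop end",back(t,[Z(733,424),Z(707,297),Z(662,95)],.065))
print("brush side",back(s,[S(283,561),S(362,488)],.065))
E
```

```text
flask base [[ 0.53161019 -0.0438979   0.032     ]] mouth [[ 0.36812771 -0.11772398  0.032     ]]
side: base [[ 0.53168913 -0.04433264  0.032     ]] mouth [[ 0.378177   -0.11901625  0.032     ]]
corners boot [[ 0.51752747 -0.01281038  0.032     ]
 [ 0.54750182 -0.06842595  0.032     ]]
brush loop end [[ 0.35938017 -0.36817588  0.065     ]
 [ 0.47445031 -0.34695206  0.065     ]
 [ 0.66356514 -0.30861426  0.065     ]]
brush side [[ 0.37221516 -0.36869714  0.065     ]
 [ 0.47855842 -0.34798911  0.065     ]]
```

```bash
python3 - <<'E'
import cv2
im=cv2.imread("pics/top0.png")
for n,b in dict(fl=(295,200,350,278),stn=(205,195,300,255),br=(380,160,440,280)).items():
    a=im[b[1]:b[3],b[0]:b[2]];f=min(790/a.shape[1],590/a.shape[0]);f=int(f)
    print(n,b,f);cv2.imwrite(f"pics/z_{n}.png",cv2.resize(a,None,fx=f,fy=f,interpolation=cv2.INTER_CUBIC))
im=cv2.imread("pics/side0.png")
for n,b in dict(fl=(265,225,315,290),stn=(240,175,300,250),br=(305,270,385,345)).items():
    a=im[b[1]:b[3],b[0]:b[2]];f=min(790/a.shape[1],590/a.shape[0]);f=int(f)
    print(n,b,f);cv2.imwrite(f"pics/zs_{n}.png",cv2.resize(a,None,fx=f,fy=f,interpolation=cv2.INTER_CUBIC))
E
```

```text
fl (295, 200, 350, 278) 7
stn (205, 195, 300, 255) 8
br (380, 160, 440, 280) 4
fl (265, 225, 315, 290) 9
stn (240, 175, 300, 250) 7
br (305, 270, 385, 345) 7
```

View pics/z_stn.png

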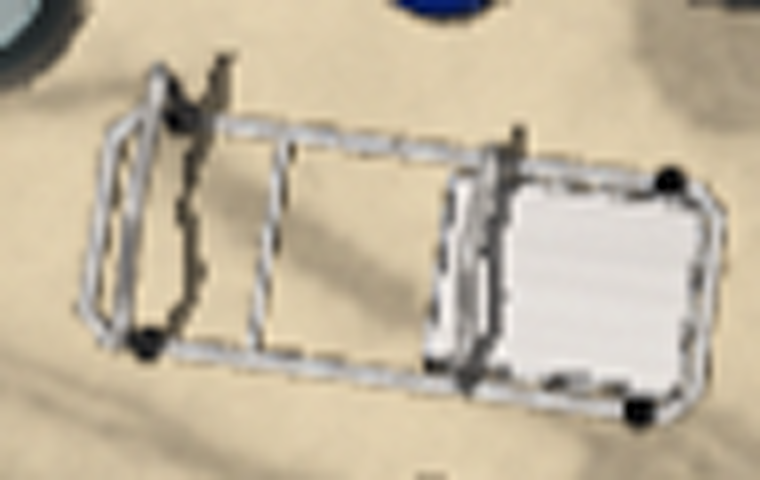

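View pics/zs_stn.png

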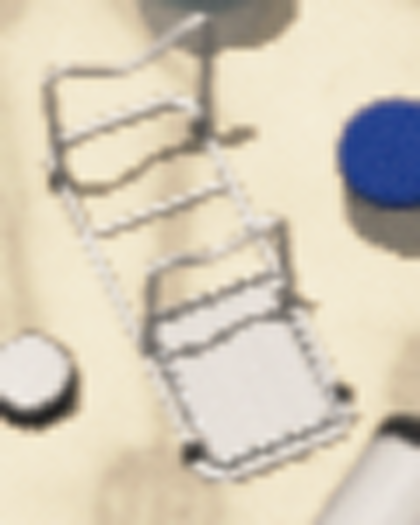

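View pics/z_br.png

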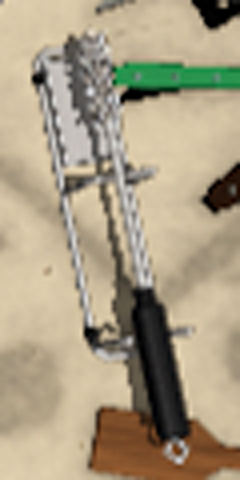

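View pics/zs_br.png

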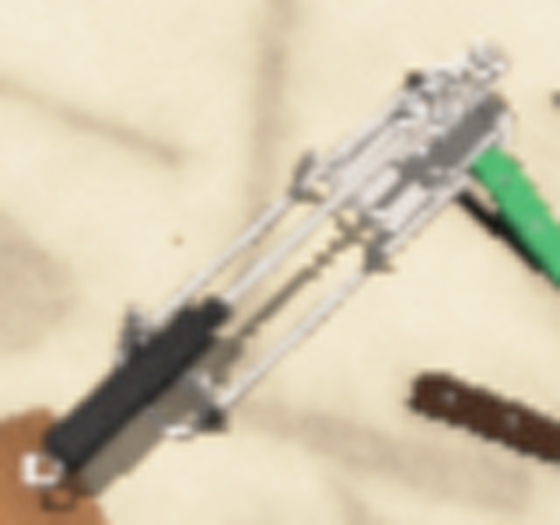

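```bash
python3 - <<'E'
from h import *
import pickle
t,s=pickle.load(open("cams.pkl","rb"))
Tz=lambda x,y:(205+(x)/8,195+(y)/8)
Sz=lambda x,y:(240+x/7,175+y/7)
Tb=lambda x,y:(380+x/4,160+y/4); Sb=lambda x,y:(305+x/7,270+y/7)
P=back(t,[Tz(97,215),Tz(712,300),Tz(453,155),Tz(405,378)],.0035)
print("stand ends top",P, "len",np.linalg.norm(P[1]-P[0]),"w",np.linalg.norm(P[3]-P[2]),"ctr",(P[0]+P[1])/2)
F=back(t,[Tz(178,117),Tz(148,343),Tz(670,180),Tz(640,411)],.004);print("feet",F.round(4).tolist(),F.mean(0))
F=back(s,[Sz(200,128),Sz(58,182),Sz(343,394),Sz(192,455)],.004);print("feet side",F.round(4).tolist(),F.mean(0))
for n,a,b in [("high end A",Tz(158,70),Sz(205,20)),("high end B",Tz(122,338),Sz(50,78)),("low A",Tz(492,152),Sz(282,225)),("low B",Tz(465,378),Sz(155,265))]:
    print(n,tri([(t,a),(s,b)]))
print("brush:")
for n,a,b in [("loop",Tb(178,458),Sb(38,470)),("grip near",Tb(172,438),Sb(60,440)),("grip far",Tb(145,292),Sb(220,310)),("tip",Tb(90,35),Sb(488,58))]:
    print(n,tri([(t,a),(s,b)]))
E
```

```text
stand ends top [[0.49909916 0.24745117 0.0035    ]
 [0.47179022 0.00999825 0.0035    ]
 [0.52558211 0.11118291 0.0035    ]
 [0.43919835 0.12706889 0.0035    ]] len 0.23901812809390235 w 0.08783233282961508 ctr [0.48544469 0.12872471 0.0035    ]
feet [[0.5378, 0.2178, 0.004], [0.4503, 0.2258, 0.004], [0.5178, 0.0271, 0.004], [0.4286, 0.0368, 0.004]] [0.48362549 0.12686793 0.004     ]
feet side [[0.5395, 0.2144, 0.004], [0.4521, 0.2241, 0.004], [0.5207, 0.0259, 0.004], [0.431, 0.0359, 0.004]] [0.48581879 0.12507621 0.004     ]
high end A (array([0.54153196, 0.21153529, 0.11641717]), [[0.2, -0.5], [-0.4, 0.1]])
high end B (array([0.44774283, 0.21861053, 0.12272163]), [[0.5, -1.1], [-0.9, 0.1]])
low A (array([0.51899931, 0.09309117, 0.08911575]), [[0.3, -0.7], [-0.6, 0.1]])
low B (array([0.43997856, 0.0982496 , 0.10819867]), [[0.9, -2.0], [-1.7, 0.2]])
brush:
loop (array([ 0.35673619, -0.36944489,  0.06839037]), [[0.4, -1.0], [-1.0, 0.2]])
grip near (array([ 0.3715344 , -0.36379636,  0.07379043]), [[0.5, -1.2], [-1.1, 0.2]])
grip far (array([ 0.4757442 , -0.34917036,  0.06311931]), [[0.2, -0.6], [-0.5, 0.1]])
tip (array([ 0.6667152 , -0.31131228,  0.06181212]), [[-0.1, 0.2], [0.1, -0.1]])
```

View pics/z_fl.png

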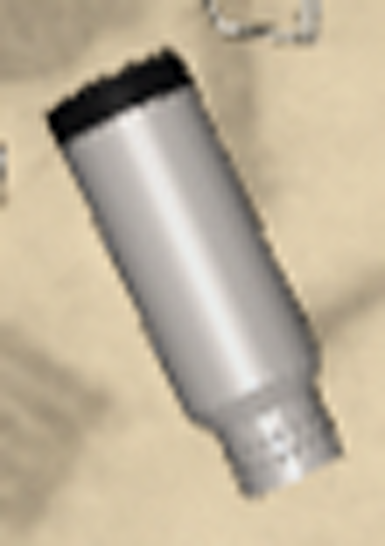

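View pics/zs_fl.png

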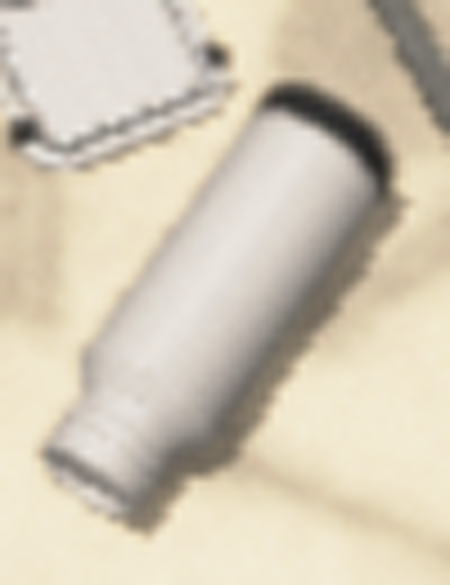

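```bash
python3 - <<'E'
from h import *
import pickle
t,s=pickle.load(open("cams.pkl","rb"))
f=lambda x,y:(295+x/7,200+y/7); g=lambda x,y:(265+x/9,225+y/9)
P=back(t,[f(128,115),f(254,375),f(296,477)],.032);print(P)
Q=back(s,[g(322,140),g(155,415),g(90,490)],.032);print(Q)
for A in (P,Q):
    d=A[2]-A[0];d/=np.linalg.norm(d);print("dir",d,np.degrees(np.arctan2(-d[1],-d[0])),"ctr from shoulder",A[1]-d*.0505,"from mouth",A[2]-d*.0925)
E
python3 -m pendant '[[[0.04,-0.042,0,0,0,0,1],[0.04,-0.042,0,0,0,0,1],[0.04,-0.042,0,0,0,0,1],[0.04,-0.042,0,0,0,0,1],[0.04,-0.042,0,0,0,0,1],[0.04,-0.042,0,0,0,0,1],[0.04,-0.042,0,0,0,0,1],[0.04,-0.042,0,0,0,0,1],[0.04,-0.042,0,0,0,0,1]]]' 60
python3 -c "
from h import *
st()"
```

```text
[[ 0.5196793  -0.04642643  0.032     ]
 [ 0.40905661 -0.10171606  0.032     ]
 [ 0.36627825 -0.11989202  0.032     ]]
[[ 0.53018855 -0.04186441  0.032     ]
 [ 0.40788405 -0.11145034  0.032     ]
 [ 0.36939816 -0.12564582  0.032     ]]
dir [-0.90190556 -0.43193328  0.        ] 25.590313516755973 ctr from shoulder [ 0.45460284 -0.07990343  0.032     ] from mouth [ 0.44970451 -0.07993819  0.032     ]
dir [-0.88683178 -0.46209241  0.        ] 27.522209370593682 ctr from shoulder [ 0.45266906 -0.08811468  0.032     ] from mouth [ 0.4514301  -0.08290227  0.032     ]
time_s: 2.02
eef_pos: [0.4185, -0.1363, 0.2315]
ee_rot: [0.003, 0.992, 0.127, 0.002]
wrist_force: [1.2, -0.7, -0.8]
finger_gap: 0.085
t 2.02 eef [0.4185, -0.1363, 0.2315] R [[0.968, 0.252, 0.004], [0.252, -0.968, -0.006], [0.003, 0.007, -1.0]] F [1.24, -0.69, -0.8] gap 0.085 j [0.47, 0.15, -0.31, 1.98, 0.06, 1.01, -1.19]
```

```bash
python3 -m pendant '[[[0.023,-0.0225,0,0,0,0,1],[0.023,-0.0225,0.03,0,0,0,1],[0,0,0.05,0,0,-0.1,1],[0,0,0.05,0,0,-0.095,1],[0,0,0,0,0,0,1]]]'
python3 -c "
from h import *
s=st();R_=rot(s['ee_rot']);print(R_.T@(np.array([.4515,-.081,.01])-s['eef_pos']),np.degrees(np.arctan2(R_[1,0],R_[0,0])))
snap('top','t1',(270,180,400,290))"
```

```text
time_s: 2.65
eef_pos: [0.4581, -0.0742, 0.1008]
ee_rot: [0.004, 0.973, 0.23, 0.005]
wrist_force: [-0.8, 0.0, 0.7]
finger_gap: 0.0855
t 2.65 eef [0.4581, -0.0742, 0.1008] R [[0.894, 0.447, 0.012], [0.447, -0.894, -0.005], [0.009, 0.01, -1.0]] F [-0.8, 0.01, 0.7] gap 0.0855 j [0.34, 0.37, -0.37, 2.09, 0.21, 0.7, -1.28]
[-0.00969003  0.00225911  0.09075976] 26.571776991413252
zoom (270, 180, 400, 290) 5.363636363636363
```

View pics/t1z.png

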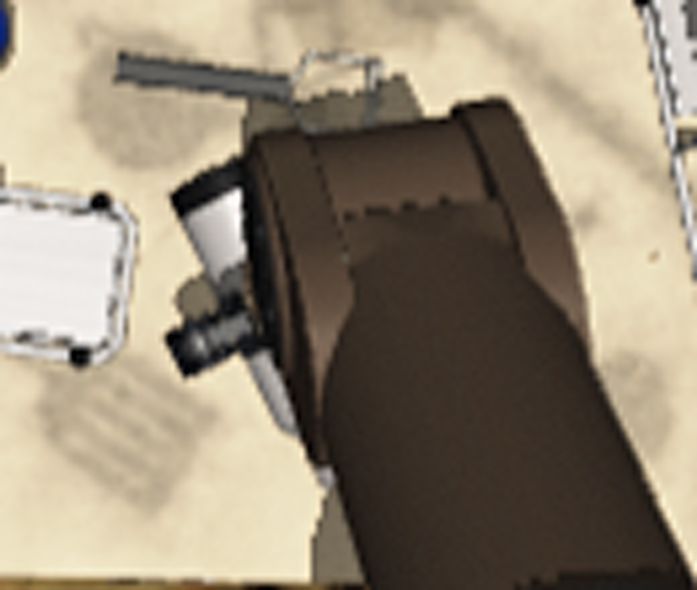

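```bash
python3 -m pendant '[[[-0.005,0.001,0.03,0,0,0,1],[-0.005,0.001,0.03,0,0,0,1],[0,0,0.02,0,0,0,1],[0,0,0.01,0,0,0,1],[0,0,0,0,0,0,1]]]'
python3 -c "
from h import *
s=st();snap('side','s1',(230,170,400,300))"
```

```text
time_s: 3.32
eef_pos: [0.4625, -0.0841, 0.0212]
ee_rot: [0.009, 0.975, 0.222, 0.015]
wrist_force: [-0.1, -0.2, 0.1]
finger_gap: 0.0855
t 3.33 eef [0.4625, -0.0841, 0.0212] R [[0.901, 0.433, 0.033], [0.434, -0.901, -0.01], [0.025, 0.024, -0.999]] F [-0.05, -0.23, 0.12] gap 0.0855 j [0.28, 0.5, -0.29, 2.16, 0.32, 0.48, -1.37]
zoom (230, 170, 400, 300) 4.538461538461538
```

View pics/s1z.png

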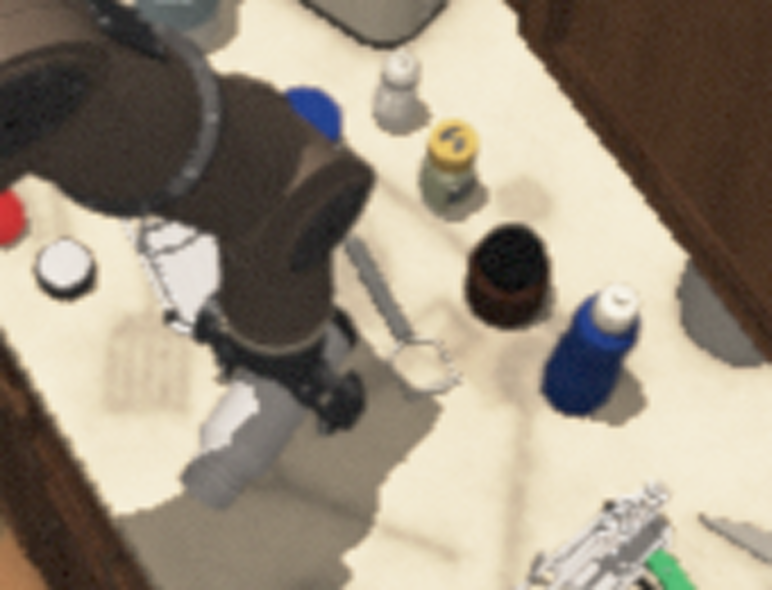

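```bash
cat >> h.py <<'E'
def Rdes(yaw,pitch=0,roll=0):
    # tool down, tool x at yaw (deg) in world, then pitch about tool y (x goes up)
    y=np.radians(yaw); B=np.array([[np.cos(y),np.sin(y),0],[np.sin(y),-np.cos(y),0],[0,0,-1.]])
    return B@R.from_euler('YX',[np.radians(pitch),np.radians(roll)]).as_matrix()
def go(pos,yaw,pitch=0,show=True,s=None):
    s=s or state(); C=rot(s["ee_rot"]); d=C.T@(np.array(pos)-s["eef_pos"]); w=R.from_matrix(C.T@Rdes(yaw,pitch)).as_rotvec()
    print(f"t {s['time_s']:.2f} eef",np.round(s["eef_pos"],4).tolist(),"F",np.round(s["wrist_force"],1).tolist(),"T",np.round(s["torque"],2).tolist(),"gap",round(s["finger_gap"],4),"yaw %.1f"%np.degrees(np.arctan2(C[1,0],C[0,0])),"xz %.3f yz %.3f"%(C[2,0],C[2,1]))
    print("  shift",np.round(d,4).tolist(),"|%.3f"%np.linalg.norm(d),"turn",np.round(w,3).tolist(),"deg %.1f"%np.degrees(np.linalg.norm(w)),"j",np.round(s["joint_pos"],2).tolist())
E
python3 -c "
from h import *
go([.4515,-.081,.010],25.6)"
```

```text
t 3.38 eef [0.4628, -0.0841, 0.0216] F [0.6, 0.3, 1.0] T [-0.06, 0.02, 0.05] gap 0.0855 yaw 25.7 xz 0.026 yz 0.024
  shift [-0.0092, -0.0079, 0.0112] |0.017 turn [0.024, -0.026, 0.002] deg 2.0 j [0.28, 0.5, -0.29, 2.16, 0.32, 0.48, -1.37]
```

```bash
python3 -m pendant '[[[-0.0095,-0.008,0,0.024,-0.026,0,1],[-0.002,0,0.006,0,0,0,1],[-0.001,0,0.006,0,0,0,1]]]'
python3 -c "
from h import *
go([.4515,-.081,.010],25.6)"
```

```text
time_s: 3.75
eef_pos: [0.4487, -0.0824, 0.0108]
ee_rot: [0.0, 0.975, 0.222, 0.001]
wrist_force: [0.2, 0.4, 0.1]
finger_gap: 0.0857
t 3.75 eef [0.4487, -0.0824, 0.0108] F [0.2, 0.4, 0.1] T [-0.02, -0.01, 0.0] gap 0.0857 yaw 25.6 xz 0.001 yz 0.000
  shift [0.0032, -0.0, 0.0008] |0.003 turn [0.0, -0.001, 0.001] deg 0.1 j [0.29, 0.52, -0.29, 2.17, 0.31, 0.49, -1.36]
```

Good. Close on the flask.

```bash
python3 -m pendant '[[[0,0,0,0,0,0,0],[0,0,0,0,0,0,-1],[0,0,0,0,0,0,-1],[0,0,0,0,0,0,-1],[0,0,0,0,0,0,-1]]]' 60
python3 -c "
from h import *
go([.4515,-.081,.20],25.6)"
```

```text
time_s: 4.38
eef_pos: [0.4482, -0.0825, 0.0111]
ee_rot: [0.0, 0.975, 0.222, 0.0]
wrist_force: [-0.8, 0.8, 1.0]
finger_gap: 0.0633
t 4.38 eef [0.4482, -0.0825, 0.0111] F [-0.8, 0.8, 1.0] T [0.02, 0.05, -0.02] gap 0.0633 yaw 25.7 xz 0.000 yz 0.001
  shift [0.0036, 0.0002, -0.1889] |0.189 turn [0.001, -0.0, 0.001] deg 0.1 j [0.29, 0.52, -0.29, 2.17, 0.31, 0.49, -1.36]
```

```bash
python3 -m pendant '[[[0,0,-0.03,0,0,0,-1],[0,0,-0.05,0,0,0,-1],[0,0,-0.06,0,0,0,-1],[0,0,-0.05,0,0,0,-1],[0.0245,-0.035,0,0,0,-0.17,-1],[0.03,-0.03,0,0,0,-0.17,-1],[0.035,-0.025,0,0,0,-0.17,-1],[0.038,-0.018,0,0,0,-0.17,-1],[0.041,-0.012,0,0,0,-0.17,-1],[0.042,-0.005,0,0,0,-0.16,-1],[0,0,0,0,0,0,-1]]]'
python3 -c "
from h import *
go([.489,.169,.185],83.5,12)"
```

```text
time_s: 5.75
eef_pos: [0.4839, 0.1759, 0.2028]
ee_rot: [-0.003, 0.736, 0.677, -0.003]
wrist_force: [-1.2, -1.6, -4.3]
finger_gap: 0.063
t 5.75 eef [0.4839, 0.1759, 0.2028] F [-1.2, -1.6, -4.3] T [-0.1, -0.01, 0.01] gap 0.063 yaw 85.2 xz -0.001 yz -0.009
  shift [-0.0065, 0.0058, 0.0177] |0.020 turn [-0.012, 0.21, 0.029] deg 12.2 j [0.09, 0.38, -0.71, 1.83, 0.28, 1.04, -0.81]
```

```bash
python3 -m pendant '[[[-0.006,0.006,0,-0.006,0.11,0.015,-1],[0,0,0.01,-0.006,0.1,0.014,-1],[0,0,0,0,0,0,-1],[0,0,0,0,0,0,-1]]]'
python3 -c "
from h import *
go([.489,.169,.185],83.5,12)
snap('side','s2',(200,150,340,255));snap('top','t2',(190,170,330,275))"
```

```text
time_s: 6.25
eef_pos: [0.4879, 0.1693, 0.1908]
ee_rot: [-0.071, 0.743, 0.662, 0.077]
wrist_force: [-0.0, 0.5, -3.0]
finger_gap: 0.063
t 6.25 eef [0.4879, 0.1693, 0.1908] F [-0.0, 0.5, -3.0] T [-0.42, -0.04, -0.01] gap 0.063 yaw 83.4 xz 0.208 yz -0.004
  shift [-0.0013, 0.0012, 0.0056] |0.006 turn [-0.004, -0.0, -0.002] deg 0.3 j [0.31, 0.37, -0.78, 1.91, 0.1, 0.85, -0.6]
zoom (200, 150, 340, 255) 5.619047619047619
zoom (190, 170, 330, 275) 5.619047619047619
```

View pics/s2z.png

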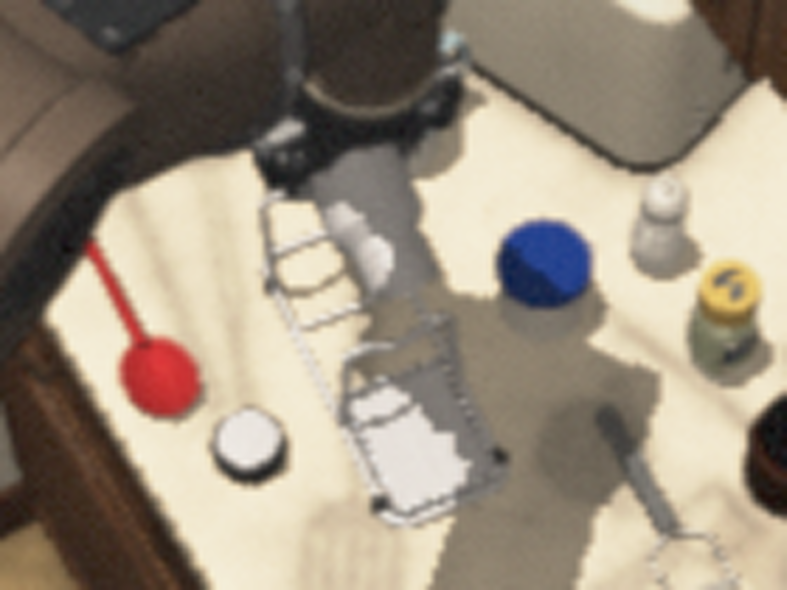

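View pics/t2z.png

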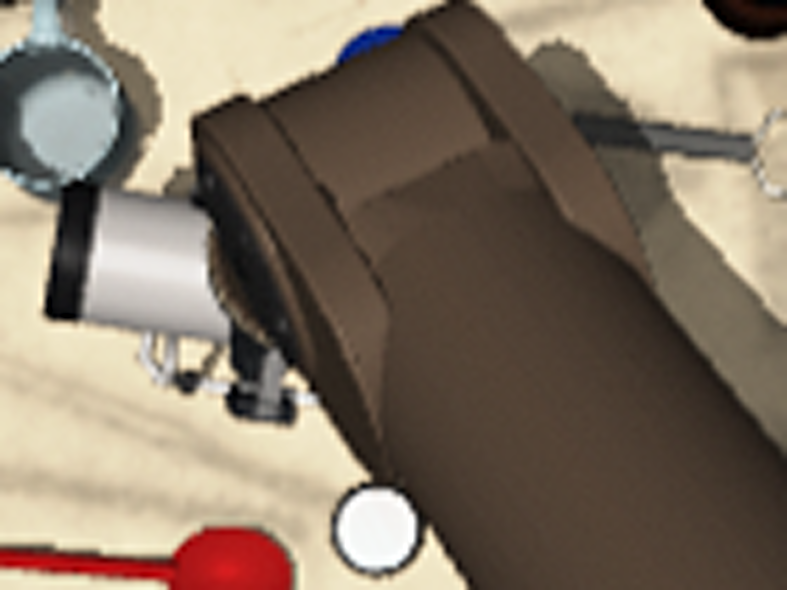

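```bash
python3 - <<'E'
from h import *
import pickle
t,s=pickle.load(open("cams.pkl","rb"))
S=state(); C=rot(S["ee_rot"]); e=np.array(S["eef_pos"])
c=e+C@[.0036,0,-.0209]; b=c+C@[.0925,0,0]; m=c-C@[.0925,0,0]
print("ctr",c,"base",b,"mouth",m)
for r in (-.032,.032): print("base silhouette top",proj(t,b+C@[0,r,0]))
f=5.619
print("seen corners",(190+80/f,170+183/f),(190+45/f,170+318/f), "in 3d at z",b[2],back(t,[(190+80/f,170+183/f),(190+45/f,170+318/f)],b[2]))
print("mouth side",proj(s,m),"top",proj(t,m), "seen mouth side approx",(200+372/f,150+250/f))
print("mug",back(t,(200.7,190.5),.092))
print("stand mouth/base in side if c=(.4877,.1583)", proj(s,[.4877-.113*.0905,.1583-.9936*.0905,.105]))
E
```

```text
ctr [0.48784219 0.16900471 0.2120195 ] base [0.49817794 0.25887604 0.23132144] mouth [0.47750644 0.07913337 0.19271755]
base silhouette top [[198.17234517 225.61624833]]
base silhouette top [[202.26774631 200.92403437]]
seen corners (204.23740879159993, 202.56807261078484) (198.00854244527497, 226.59369994660972) in 3d at z 0.231321440909943 [[0.52582651 0.24999722 0.23132144]
 [0.46390075 0.26282002 0.23132144]]
mouth side [[271.70296819 200.50176634]] top [[270.75822586 224.35700402]] seen mouth side approx (266.20395088093966, 194.49190247374978)
mug [[0.58070869 0.28629644 0.092     ]]
stand mouth/base in side if c=(.4877,.1583) [[273.44609753 215.05891053]]
```

```bash
python3 -c "
from h import *
go([.488,.168,.115],83.5,12)"
```

```text
t 6.35 eef [0.4879, 0.1698, 0.1908] F [-0.2, 0.5, -4.1] T [-0.47, 0.07, 0.05] gap 0.0631 yaw 83.4 xz 0.209 yz -0.004
  shift [-0.0176, 0.0006, 0.0738] |0.076 turn [-0.004, -0.001, -0.001] deg 0.2 j [0.31, 0.37, -0.78, 1.91, 0.1, 0.85, -0.6]
```

```bash
python3 -m pendant '[[[-0.007,0,0.03,0,0,0,-1],[-0.007,0,0.028,0,0,0,-1],[-0.003,0,0.015,0,0,0,-1],[0,0,0,0,0,0,-1]]]'
python3 -c "
from h import *
go([.488,.168,.105],83.5,12)
snap('side','s3',(200,150,340,255));"
```

```text
time_s: 6.85
eef_pos: [0.489, 0.1721, 0.1163]
ee_rot: [-0.07, 0.74, 0.664, 0.078]
wrist_force: [-0.4, -0.4, -2.7]
finger_gap: 0.0633
t 6.85 eef [0.489, 0.1721, 0.1163] F [-0.4, -0.4, -2.7] T [-0.43, 0.03, 0.01] gap 0.0633 yaw 83.8 xz 0.208 yz 0.000
  shift [-0.0065, -0.0005, 0.0102] |0.012 turn [-0.001, 0.0, 0.005] deg 0.3 j [0.24, 0.47, -0.72, 2.0, 0.19, 0.68, -0.66]
zoom (200, 150, 340, 255) 5.619047619047619
```

View pics/s3z.png

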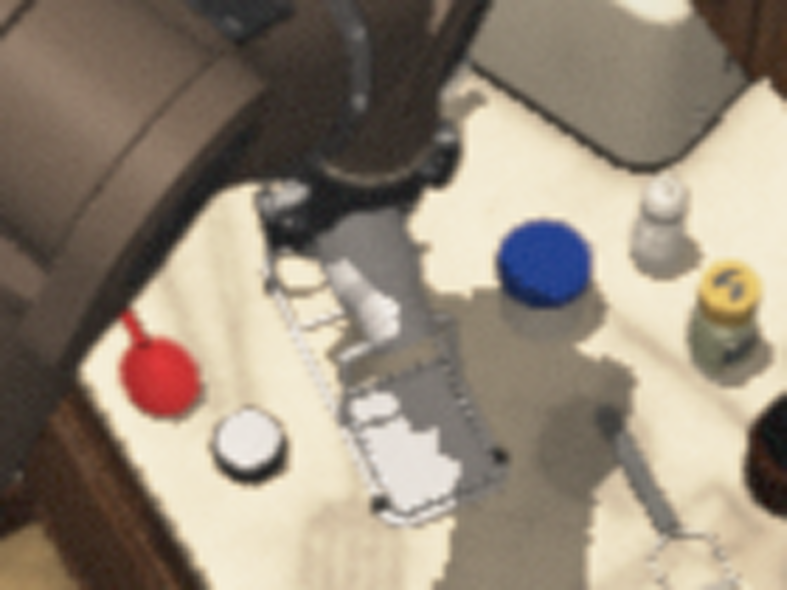

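```bash
python3 - <<'E'
from h import *
import pickle
t,s=pickle.load(open("cams.pkl","rb"))
S=state(); C=rot(S["ee_rot"]); e=np.array(S["eef_pos"])
c=e+C@[.0036,0,-.0209]; 
f=5.619
im=cv2.imread("pics/s3.png")
a=cv2.resize(im[150:255,200:340],None,fx=f,fy=f,interpolation=cv2.INTER_CUBIC)
th=np.linspace(0,2*np.pi,40)
for ax,r,col in [(-.0925,.023,(0,0,255)),(-.0625,.023,(0,255,0)),(-.0505,.032,(255,0,0))]:
    P=np.array([c+C@[ax,r*np.cos(q),r*np.sin(q)] for q in th]); uv=((proj(s,P)-[200,150])*f).astype(int)
    cv2.polylines(a,[uv],True,col,1)
cv2.imwrite("pics/ov3.png",a)
print("mouth",c-C@[.0925,0,0])
E
```

```text
mouth [0.47953503 0.08165567 0.11894429]
```

View pics/ov3.png

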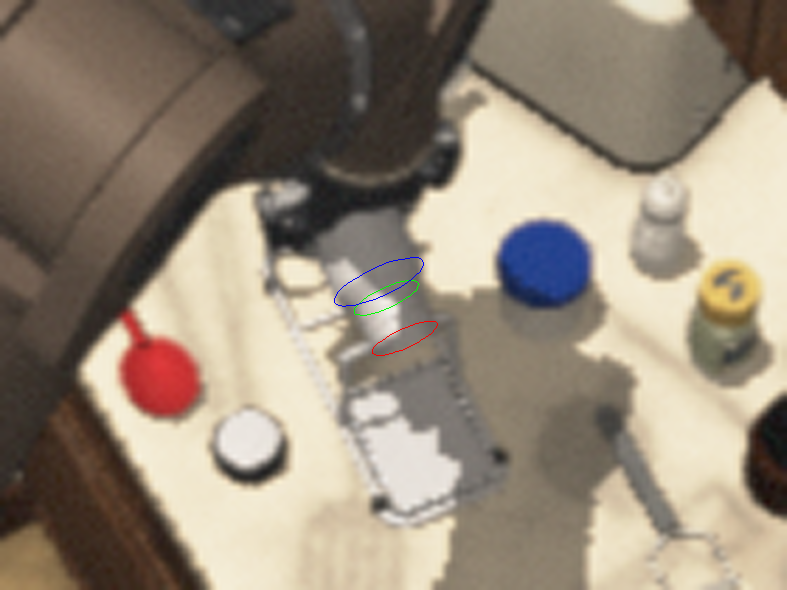

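```bash
python3 -m pendant '[[[-0.005,0,0.007,0,0,0,-1],[-0.003,0,0.004,0,0,0,-1],[0,0,0,0,0,0,-1]]]'
python3 -c "
from h import *
go([.488,.168,.105],83.5,12)"
```

```text
time_s: 7.28
eef_pos: [0.4905, 0.1676, 0.1063]
ee_rot: [-0.068, 0.74, 0.664, 0.08]
wrist_force: [-0.8, 1.5, -1.1]
finger_gap: 0.0631
t 7.28 eef [0.4905, 0.1676, 0.1063] F [-0.8, 1.5, -1.1] T [-0.19, 0.41, -0.28] gap 0.0631 yaw 83.8 xz 0.210 yz 0.005
  shift [-0.0002, -0.0025, 0.0013] |0.003 turn [0.004, -0.002, 0.005] deg 0.4 j [0.24, 0.48, -0.71, 2.01, 0.2, 0.66, -0.66]
```

```bash
python3 -m pendant '[[[0,-0.0025,0.001,0.004,0,0.004,-1],[0,0,0.0015,0,0,0,-1],[0,0,0,0,0,0,-1]]]'
python3 -c "
from h import *
go([.488,.168,.105],83.5,12)"
```

```text
time_s: 7.65
eef_pos: [0.4903, 0.1677, 0.1059]
ee_rot: [-0.068, 0.742, 0.662, 0.08]
wrist_force: [-2.3, -0.1, -0.9]
finger_gap: 0.0631
t 7.65 eef [0.4903, 0.1677, 0.1059] F [-2.3, -0.1, -0.9] T [-0.28, 0.38, -0.14] gap 0.0631 yaw 83.5 xz 0.210 yz 0.005
  shift [-0.0002, -0.0024, 0.0009] |0.003 turn [0.005, -0.002, -0.001] deg 0.3 j [0.24, 0.48, -0.71, 2.01, 0.2, 0.65, -0.66]
```

```bash
python3 -m pendant '[[[0,-0.004,0.002,0.004,0,0,-1],[0,-0.002,0.002,0,0,0,-1],[0,0,0,0,0,0,-1]]]'
python3 -c "
from h import *
go([.488,.168,.105],83.5,12)"
```

```text
time_s: 8.02
eef_pos: [0.4906, 0.1677, 0.106]
ee_rot: [-0.066, 0.743, 0.661, 0.083]
wrist_force: [-2.7, 0.2, -0.5]
finger_gap: 0.0634
t 8.03 eef [0.4906, 0.1677, 0.106] F [-2.7, 0.2, -0.5] T [-0.26, 0.65, 0.08] gap 0.0634 yaw 83.3 xz 0.210 yz 0.012
  shift [-0.0002, -0.0026, 0.0009] |0.003 turn [0.013, -0.003, -0.003] deg 0.8 j [0.24, 0.48, -0.7, 2.02, 0.21, 0.64, -0.67]
```

```bash
python3 -c "
from h import *
snap('side','s4',(200,120,340,225));snap('top','t4',(190,140,330,245))"
```

```text
zoom (200, 120, 340, 225) 5.619047619047619
zoom (190, 140, 330, 245) 5.619047619047619
```

View pics/s4z.png

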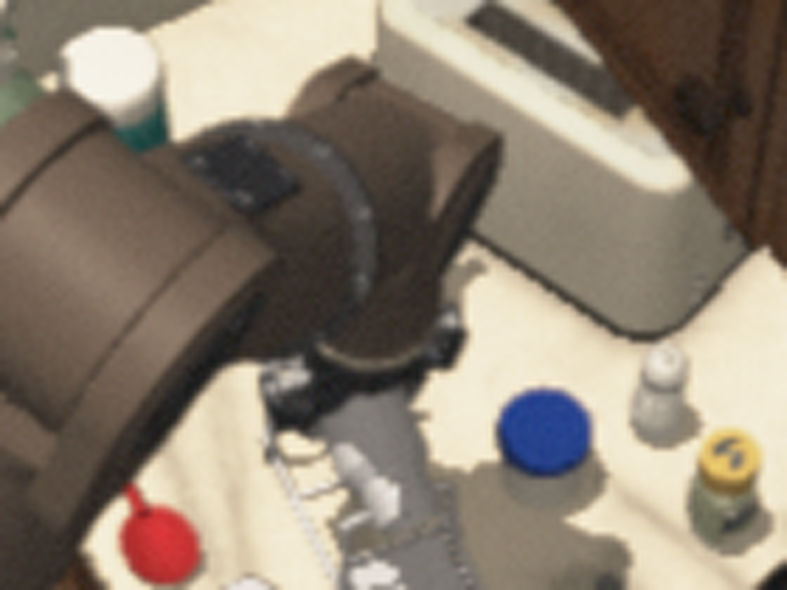

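View pics/t4z.png

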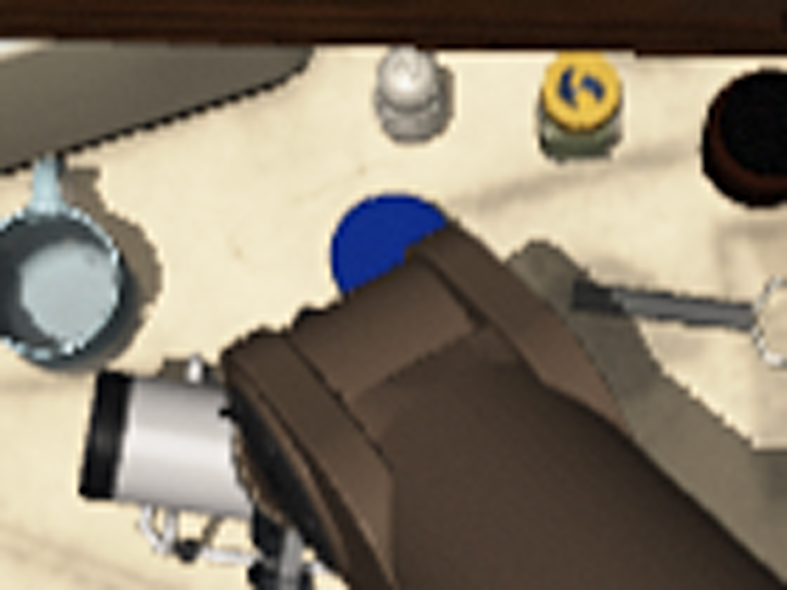

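```bash
python3 -m pendant '[[[0,0,-0.006,0,0,0,-1],[0,-0.003,0,0.012,0,0,-1],[0,0,0,0,0,0,-1]]]'
python3 -c "
from h import *
go([.488,.168,.105],83.5,12)"
```

```text
time_s: 8.5
eef_pos: [0.4861, 0.1666, 0.1111]
ee_rot: [-0.071, 0.742, 0.661, 0.078]
wrist_force: [-0.7, -0.2, -2.8]
finger_gap: 0.063
t 8.50 eef [0.4861, 0.1666, 0.1111] F [-0.7, -0.2, -2.8] T [-0.41, 0.05, 0.04] gap 0.063 yaw 83.4 xz 0.210 yz -0.002
  shift [0.0003, 0.0018, 0.0063] |0.007 turn [-0.002, -0.002, -0.002] deg 0.2 j [0.25, 0.47, -0.72, 2.01, 0.19, 0.67, -0.66]
```

```bash
python3 -m pendant '[[[0,0,0.004,0,0,0,-1],[0,0,0.0035,0,0,0,-1],[0,0,0,0,0,0,-1]]]'
python3 -c "
from h import *
go([.488,.168,.105],83.5,12)"
```

```text
time_s: 8.88
eef_pos: [0.4904, 0.1681, 0.1057]
ee_rot: [-0.069, 0.743, 0.661, 0.081]
wrist_force: [-5.3, -1.9, 3.3]
finger_gap: 0.0636
t 8.88 eef [0.4904, 0.1681, 0.1057] F [-5.3, -1.9, 3.3] T [-0.43, 1.13, 0.18] gap 0.0636 yaw 83.3 xz 0.211 yz 0.004
  shift [-0.0005, -0.0024, 0.0006] |0.003 turn [0.005, -0.004, -0.003] deg 0.4 j [0.24, 0.48, -0.71, 2.01, 0.2, 0.65, -0.67]
```

```bash
python3 -m pendant '[[[0,-0.004,0,0.004,0,0,-1],[-0.003,-0.002,0,0,0,0,-1],[-0.003,0,0,0,0,0,-1],[-0.003,0,0,0,0,0,-1]]]'
python3 -c "
from h import *
go([.4878,.1591,.103],83.5,12)"
```

```text
time_s: 9.38
eef_pos: [0.4889, 0.1611, 0.1054]
ee_rot: [-0.068, 0.743, 0.66, 0.085]
wrist_force: [2.1, 1.5, -1.2]
finger_gap: 0.0628
t 9.38 eef [0.4889, 0.1611, 0.1054] F [2.1, 1.5, -1.2] T [-0.16, -0.36, -0.02] gap 0.0628 yaw 83.3 xz 0.216 yz 0.010
  shift [-0.0025, -0.0009, 0.0018] |0.003 turn [0.011, -0.008, -0.004] deg 0.8 j [0.26, 0.48, -0.71, 2.02, 0.2, 0.64, -0.65]
```

```bash
python3 -m pendant '[[[-0.003,0,0.001,0.008,0,0,-1],[-0.003,0,0.001,0,0,0,-1],[-0.003,0,0,0,0,0,-1]]]'
python3 -c "
from h import *
go([.4878,.1591,.103],83.5,12)"
```

```text
time_s: 9.75
eef_pos: [0.4891, 0.1569, 0.1036]
ee_rot: [-0.073, 0.742, 0.661, 0.085]
wrist_force: [0.7, 4.4, 3.3]
finger_gap: 0.0633
t 9.75 eef [0.4891, 0.1569, 0.1036] F [0.7, 4.4, 3.3] T [0.64, 0.03, -0.15] gap 0.0633 yaw 83.5 xz 0.222 yz 0.004
  shift [0.0018, -0.0015, 0.0011] |0.003 turn [0.005, -0.014, -0.001] deg 0.9 j [0.28, 0.48, -0.72, 2.02, 0.19, 0.64, -0.63]
```

```bash
python3 -m pendant '[[[-0.003,0,0,0,-0.01,0,-1],[-0.003,0,0,0,0,0,-1]]]'
python3 -c "
from h import *
go([.4878,.1591,.103],83.5,12)"
```

```text
time_s: 10.0
eef_pos: [0.4885, 0.1525, 0.1029]
ee_rot: [-0.07, 0.742, 0.662, 0.082]
wrist_force: [0.3, 4.2, 4.7]
finger_gap: 0.0634
t 10.00 eef [0.4885, 0.1525, 0.1029] F [0.3, 4.2, 4.7] T [0.73, -0.12, -0.26] gap 0.0634 yaw 83.5 xz 0.214 yz 0.004
  shift [0.0064, -0.0014, 0.0013] |0.007 turn [0.005, -0.006, 0.0] deg 0.4 j [0.28, 0.48, -0.71, 2.02, 0.2, 0.64, -0.63]
```

```bash
python3 -m pendant '[[[-0.003,0,0,0,0,0,-1],[-0.003,0,0,0,0,0,-1]]]'
python3 -c "
from h import *
go([.4878,.1591,.103],83.5,12);snap('side','s5',(200,120,340,225));snap('top','t5',(190,140,330,245))"
```

```text
time_s: 10.25
eef_pos: [0.488, 0.1474, 0.102]
ee_rot: [-0.07, 0.742, 0.662, 0.082]
wrist_force: [-1.2, 5.2, 6.4]
finger_gap: 0.0634
t 10.25 eef [0.488, 0.1474, 0.102] F [-1.2, 5.2, 6.4] T [1.11, -0.01, -0.21] gap 0.0634 yaw 83.5 xz 0.215 yz 0.005
  shift [0.0115, -0.0015, 0.0015] |0.012 turn [0.005, -0.008, 0.001] deg 0.5 j [0.29, 0.48, -0.72, 2.03, 0.2, 0.64, -0.62]
zoom (200, 120, 340, 225) 5.619047619047619
zoom (190, 140, 330, 245) 5.619047619047619
```

View pics/s5z.png

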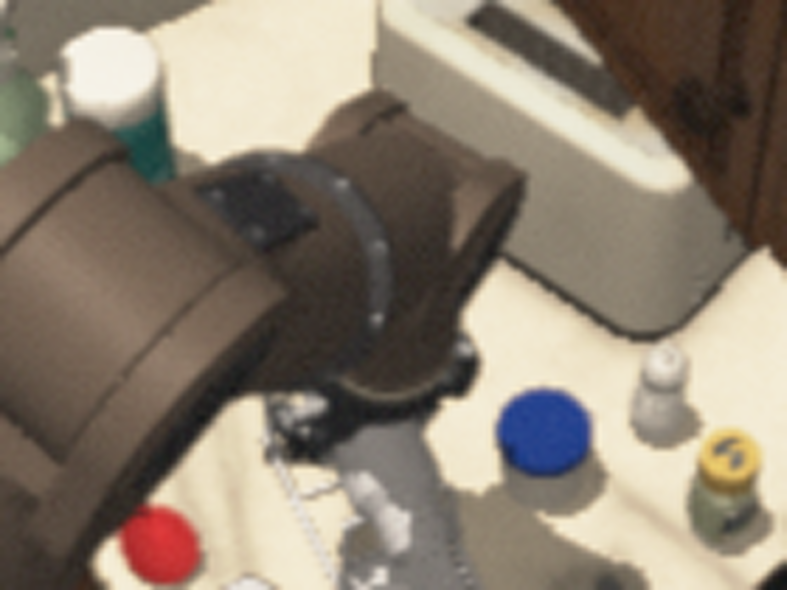

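```bash
python3 - <<'E'
from h import *
import pickle
t,s=pickle.load(open("cams.pkl","rb"))
S=state(); C=rot(S["ee_rot"]); e=np.array(S["eef_pos"])
c=e+C@[.0036,0,-.0209]; 
f=10; x0,y0,x1,y1=250,180,310,230
im=cv2.imread("pics/s5.png")
a=cv2.resize(im[y0:y1,x0:x1],None,fx=f,fy=f,interpolation=cv2.INTER_CUBIC); b=a.copy()
th=np.linspace(0,2*np.pi,40)
for ax,r,col in [(-.0925,.023,(0,0,255)),(-.0625,.023,(0,255,0)),(-.0505,.032,(255,0,0))]:
    P=np.array([c+C@[ax,r*np.cos(q),r*np.sin(q)] for q in th]); uv=((proj(s,P)-[x0,y0]+.5)*f).astype(int)
    cv2.polylines(a,[uv],True,col,1)
im0=cv2.imread("pics/side0.png");d=cv2.resize(im0[y0:y1,x0:x1],None,fx=6,fy=6,interpolation=cv2.INTER_CUBIC)
cv2.imwrite("pics/ov5.png",np.hstack([cv2.resize(a,(390,325)),cv2.resize(d,(390,325))]))
print("mouth",c-C@[.0925,0,0])
E
```

```text
mouth [0.47745808 0.05601016 0.10311745]
```

View pics/ov5.png

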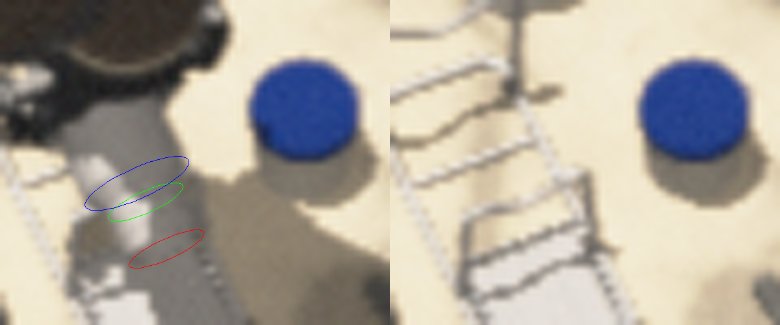

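View pics/t5z.png

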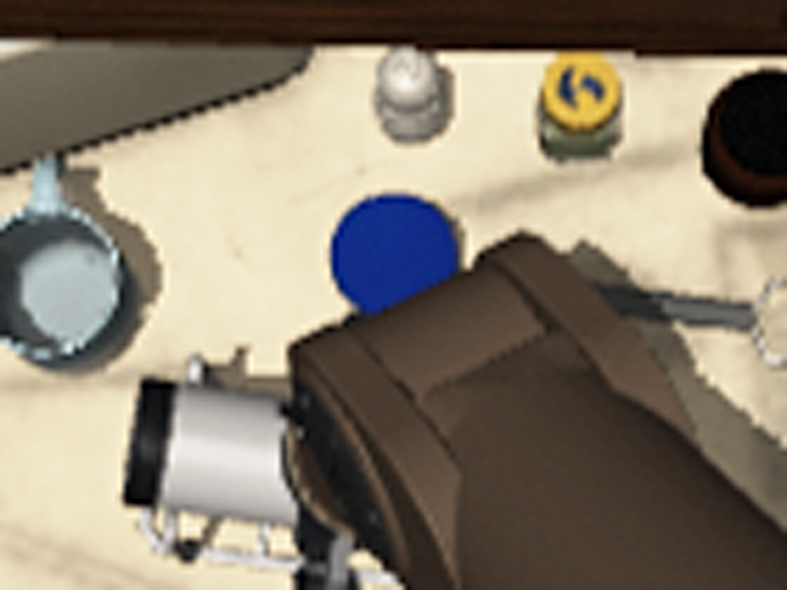

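```bash
python3 - <<'E'
from h import *
import pickle
t,s=pickle.load(open("cams.pkl","rb"))
f=5.619; T=lambda x,y:(190+x/f,140+y/f)
for z in (.143,):
    B=back(t,[T(145,378),T(125,505)],z); print("base",B,B.mean(0))
    print("boot inner edge",back(t,[T(177,383),T(160,512)],z))
S=state(); C=rot(S["ee_rot"]); c=np.array(S["eef_pos"])+C@[.0036,0,-.0209]
print("pred base",c+C@[.0925,0,0])
print("tip A now",back(t,[T(195,362)],.118))
E
```

```text
base [[0.52601449 0.23295898 0.143     ]
 [0.46326245 0.23995677 0.143     ]] [0.49463847 0.23645788 0.143     ]
boot inner edge [[0.52390979 0.21715169 0.143     ]
 [0.46023544 0.22276499 0.143     ]]
pred base [0.49791042 0.23554054 0.14281057]
tip A now [[0.53801777 0.21190596 0.118     ]]
```

```bash
python3 -m pendant '[[[0.005,0,-0.001,0,0,0,-1],[0.005,0,0,0,0,0,-1],[0,0,0,0,0,0,-1]]]'
python3 -c "
from h import *
go([.4878,.1591,.103],83.5,12)"
```

```text
time_s: 10.72
eef_pos: [0.4882, 0.1531, 0.1034]
ee_rot: [-0.07, 0.743, 0.661, 0.08]
wrist_force: [3.2, 1.1, -0.4]
finger_gap: 0.0631
t 10.72 eef [0.4882, 0.1531, 0.1034] F [3.2, 1.1, -0.4] T [-0.07, -0.45, -0.12] gap 0.0631 yaw 83.3 xz 0.210 yz 0.002
  shift [0.0057, -0.0011, 0.0016] |0.006 turn [0.003, -0.003, -0.003] deg 0.3 j [0.27, 0.48, -0.71, 2.02, 0.2, 0.65, -0.64]
```

Move the rest up-slope, then open and back off to look.

```bash
python3 -m pendant '[[[0.006,-0.001,0,0,0,0,-1],[0.003,0,0,0,0,0,-1],[0,0,0,0,0,0,-1]]]'
python3 -c "
from h import *
go([.4878,.1591,.103],83.5,12)"
python3 -m pendant '[[[0,0,0,0,0,0,1],[0,0,0,0,0,0,1],[0,0,0,0,0,0,1],[0,0,0,0,0,0,1]]]'
python3 -c "
from h import *
go([.4878,.1591,.103],83.5,12)"
```

```text
time_s: 11.1
eef_pos: [0.489, 0.1604, 0.1049]
ee_rot: [-0.069, 0.744, 0.66, 0.079]
wrist_force: [3.0, 0.7, -0.7]
finger_gap: 0.0636
t 11.10 eef [0.489, 0.1604, 0.1049] F [3.0, 0.7, -0.7] T [-0.27, -0.41, -0.21] gap 0.0636 yaw 83.2 xz 0.208 yz 0.003
  shift [-0.0018, -0.001, 0.0015] |0.003 turn [0.004, -0.001, -0.004] deg 0.3 j [0.25, 0.48, -0.71, 2.02, 0.2, 0.65, -0.65]
time_s: 11.6
eef_pos: [0.4872, 0.1613, 0.1046]
ee_rot: [-0.07, 0.743, 0.661, 0.078]
wrist_force: [-0.7, -0.3, -0.1]
finger_gap: 0.0853
t 11.60 eef [0.4872, 0.1613, 0.1046] F [-0.7, -0.3, -0.1] T [-0.22, 0.03, 0.01] gap 0.0853 yaw 83.3 xz 0.209 yz 0.000
  shift [-0.0024, 0.0008, 0.0011] |0.003 turn [0.001, -0.001, -0.003] deg 0.2 j [0.25, 0.48, -0.71, 2.02, 0.2, 0.65, -0.65]
```

```bash
python3 -m pendant '[[[0,0,-0.03,0,0,0,1],[0,0,-0.05,0,0,0,1],[-0.02,0,-0.04,0,-0.1,0,1],[-0.04,0,-0.02,0,-0.1,0,1],[-0.06,0,0,0,0,0,1],[-0.06,0,0,0,0,0,1],[-0.06,0,0,0,0,0,1],[-0.06,0,0,0,0,0,1]]]'
python3 -c "
from h import *
go([.42,-.36,.2],11.3)
snap('side','s6',(235,165,315,225));snap('top','t6',(190,170,310,260))"
```

```text
time_s: 12.6
eef_pos: [0.4498, -0.1663, 0.2376]
ee_rot: [-0.001, 0.743, 0.669, 0.003]
wrist_force: [0.6, -0.3, -0.0]
finger_gap: 0.0855
t 12.60 eef [0.4498, -0.1663, 0.2376] F [0.6, -0.3, -0.0] T [0.01, -0.03, 0.02] gap 0.0855 yaw 84.0 xz 0.005 yz 0.002
  shift [-0.196, -0.0096, 0.0365] |0.200 turn [-0.001, -0.006, 1.269] deg 72.7 j [0.76, 0.26, -0.62, 1.87, 0.16, 1.07, -0.03]
zoom (235, 165, 315, 225) 9.833333333333334
zoom (190, 170, 310, 260) 6.555555555555555
```

View pics/s6z.png

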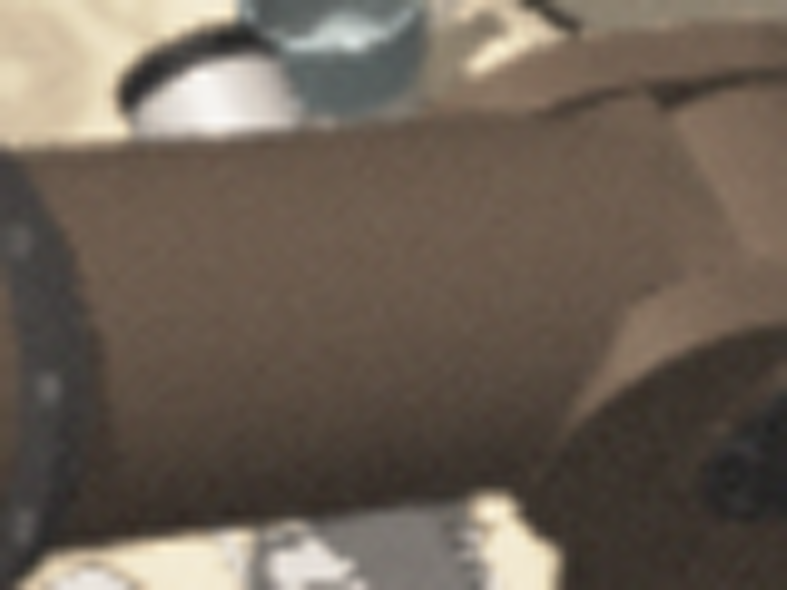

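View pics/t6z.png

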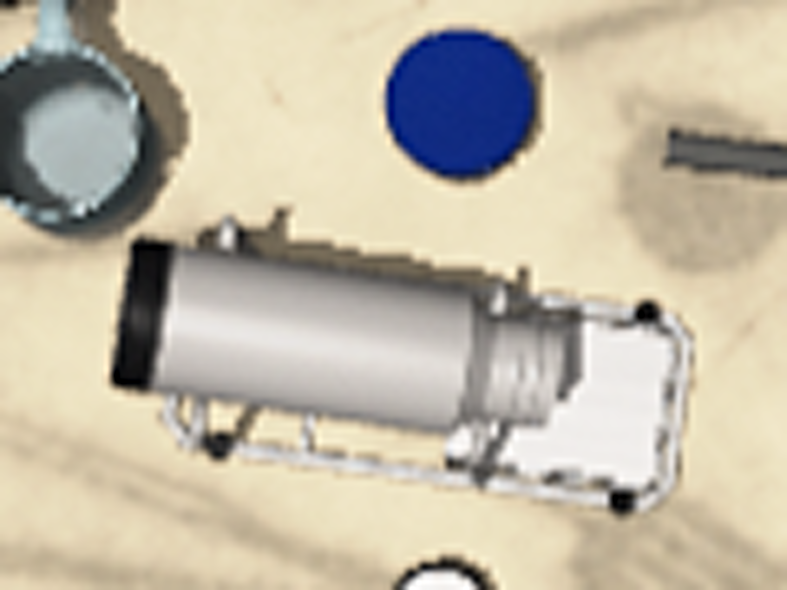

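```bash
python3 - <<'E'
from h import *
import pickle
t,s=pickle.load(open("cams.pkl","rb"))
f=6.5556; T=lambda x,y:(190+x/f,170+y/f)
print("base",back(t,[T(140,243),T(112,388)],.143).mean(0),"mouth",back(t,[T(580,310),T(548,425)],.105).mean(0))
print("shoulder end of body",back(t,[T(472,288),T(445,430)],.1165).mean(0))
print("low tips",back(t,[T(500,292),T(485,478)],.092),"high tip",back(t,[T(228,228)],.118))
im=cv2.imread("pics/t6.png");b=(255,205,285,250);a=im[b[1]:b[3],b[0]:b[2]]
cv2.imwrite("pics/t6n.png",cv2.resize(a,None,fx=13,fy=13,interpolation=cv2.INTER_CUBIC))
E
```

```text
base [0.49555768 0.24970583 0.143     ] mouth [0.48131129 0.06539929 0.105     ]
shoulder end of body [0.48292076 0.11073967 0.1165    ]
low tips [[0.51505007 0.09440624 0.092     ]
 [0.43333666 0.098707   0.092     ]] high tip [[0.53700965 0.21165089 0.118     ]]
```

View pics/t6n.png

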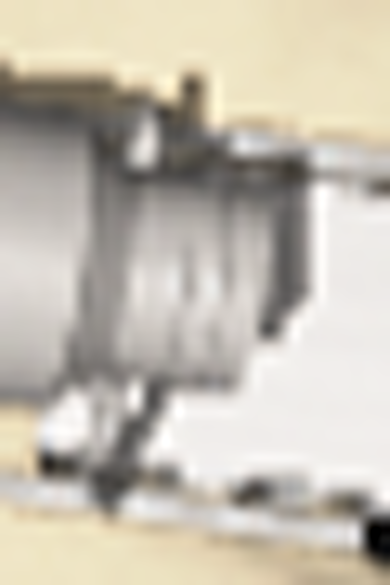

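```bash
python3 -m pendant '[[[-0.0325,-0.002,0,0,0,0.18,1],[-0.032,0.004,0,0,0,0.18,1],[-0.031,0.009,0,0,0,0.18,1],[-0.029,0.015,0,0,0,0.18,1],[-0.026,0.02,0,0,0,0.18,1],[-0.022,0.024,0,0,0,0.18,1],[0,0,0.03,0,0,0.18,1],[0,0,0.03,0,0,0,1],[0,0,0,0,0,0,1]]]'
python3 -c "
from h import *
go([.4162,-.3584,.046],11)
snap('side','s7',(235,165,335,240));snap('top','t7',(190,170,310,260))"
```

```text
time_s: 13.82
eef_pos: [0.4104, -0.3683, 0.1745]
ee_rot: [-0.002, 0.997, 0.077, 0.001]
wrist_force: [-0.6, 0.4, 0.9]
finger_gap: 0.0858
t 13.82 eef [0.4104, -0.3683, 0.1745] F [-0.6, 0.4, 0.9] T [0.05, -0.02, -0.0] gap 0.0858 yaw 8.8 xz 0.002 yz -0.003
  shift [0.007, -0.0085, 0.1286] |0.129 turn [-0.003, -0.002, -0.038] deg 2.2 j [0.84, 0.39, -0.27, 1.81, 0.12, 0.96, -0.89]
zoom (235, 165, 335, 240) 7.866666666666666
zoom (190, 170, 310, 260) 6.555555555555555
```

View pics/s7z.png

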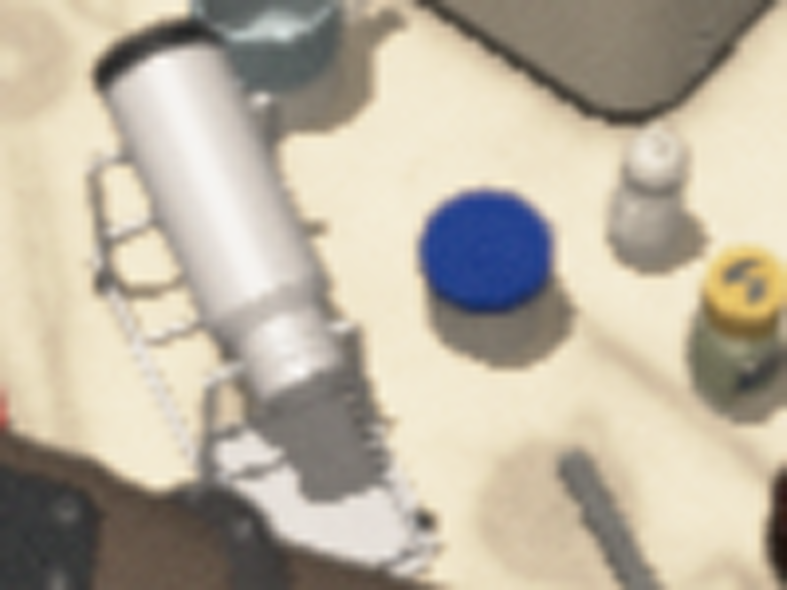

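View pics/t7z.png

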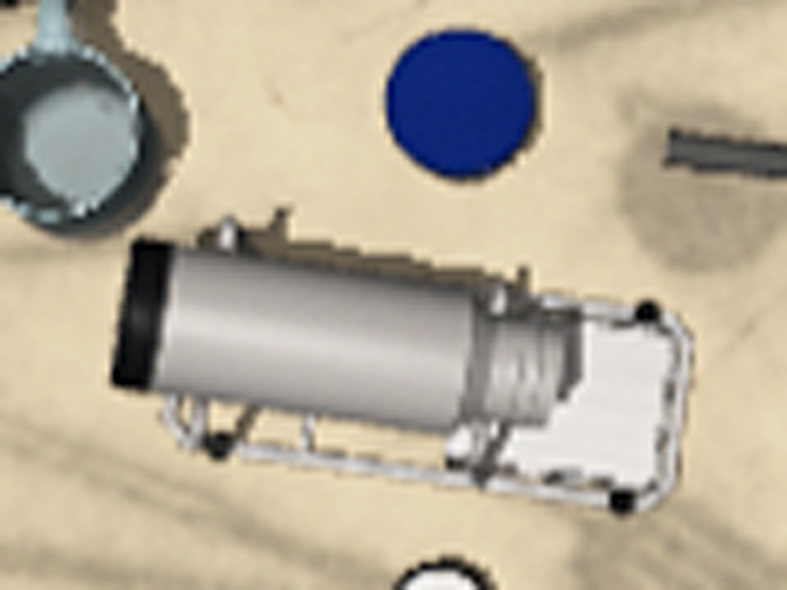

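```bash
cat > ov.py <<'E'
from h import *
import pickle,sys
def flaskov(m,yaw,ft,fs,out,pitch=12.):
    t,s=pickle.load(open("cams.pkl","rb"))
    y=np.radians(yaw);p=np.radians(pitch)
    ax=np.array([np.cos(y)*np.cos(p),np.sin(y)*np.cos(p),np.sin(p)]); l=np.array([np.sin(y),-np.cos(y),0]); n=np.cross(ax,l)
    th=np.linspace(0,2*np.pi,40)
    res=[]
    for cam,fn,b in ((t,ft,(205,195,285,245)),(s,fs,(240,165,290,225))):
        f=min(int(590/(b[3]-b[1])),int(390/(b[2]-b[0])))*1.0 if 0 else 390/(b[2]-b[0])
        a=cv2.resize(cv2.imread(fn)[b[1]:b[3],b[0]:b[2]],None,fx=f,fy=f,interpolation=cv2.INTER_CUBIC)
        for d,r,c in ((0,.023,(0,0,255)),(.03,.023,(0,200,0)),(.042,.032,(255,0,0)),(.185,.032,(0,0,255))):
            P=np.array([m+ax*d+r*(np.cos(q)*l+np.sin(q)*n) for q in th])
            uv=((proj(cam,P)-[b[0],b[1]]+.5)*f).astype(int); cv2.polylines(a,[uv],True,c,1)
        res.append(a)
    h=max(r.shape[0] for r in res); res=[cv2.copyMakeBorder(r,0,h-r.shape[0],0,0,cv2.BORDER_CONSTANT) for r in res]
    cv2.imwrite(out,np.hstack(res))
E
python3 -c "
from ov import *
flaskov(np.array([.4785,.066,.105]),84.3,'pics/t7.png','pics/s7.png','pics/ov7.png')"
```

```text
(no output)
```

View pics/ov7.png

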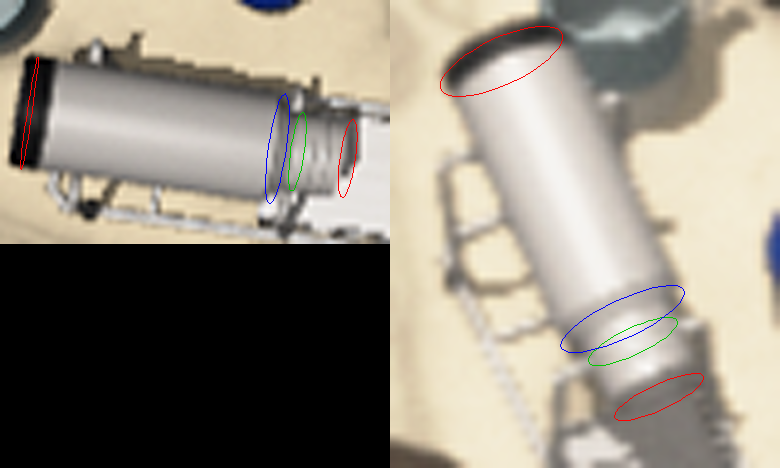

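```bash
python3 -m pendant '[[[0.001,-0.008,0.02,0,0,-0.038,1],[0,0,0.04,0,0,0,1],[0,0,0.02,0,0,0,1],[0,0,0,0,0,0,1]]]'
python3 -c "
from h import *
go([.4162,-.3584,.046],11)
snap('side','s8',(300,250,400,325))"
```

```text
time_s: 14.42
eef_pos: [0.417, -0.3628, 0.1019]
ee_rot: [0.003, 0.995, 0.098, 0.007]
wrist_force: [-0.4, 0.7, 0.9]
finger_gap: 0.0853
t 14.43 eef [0.417, -0.3628, 0.1019] F [-0.4, 0.7, 0.9] T [0.04, 0.03, 0.01] gap 0.0853 yaw 11.2 xz 0.013 yz 0.008
  shift [-0.0006, -0.0049, 0.0559] |0.056 turn [0.008, -0.013, 0.004] deg 0.9 j [0.82, 0.47, -0.26, 1.89, 0.16, 0.78, -0.91]
zoom (300, 250, 400, 325) 7.866666666666666
```

View pics/s8z.png

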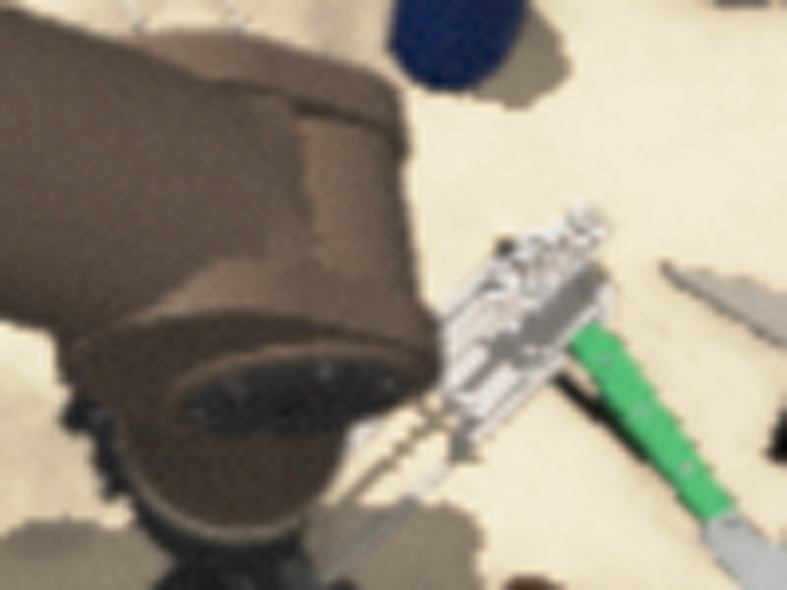

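```bash
python3 -m pendant '[[[-0.002,-0.005,0.02,0.008,-0.015,0.004,1],[-0.002,0,0.02,0,-0.004,0,1],[-0.001,0,0.01,0,0,0,1],[0,0,0,0,0,0,1]]]'
python3 -c "
from h import *
go([.4162,-.3584,.046],11)"
```

```text
time_s: 14.98
eef_pos: [0.414, -0.3603, 0.054]
ee_rot: [0.002, 0.995, 0.096, -0.001]
wrist_force: [0.5, 0.3, -0.5]
finger_gap: 0.085
t 14.97 eef [0.414, -0.3603, 0.054] F [0.5, 0.3, -0.5] T [-0.03, 0.03, 0.03] gap 0.085 yaw 11.0 xz -0.003 yz 0.005
  shift [0.0025, -0.0015, 0.008] |0.009 turn [0.005, 0.003, -0.0] deg 0.3 j [0.79, 0.54, -0.24, 1.93, 0.2, 0.69, -0.95]
```

```bash
python3 -m pendant '[[[0.002,-0.0015,0.008,0.005,0.003,0,1],[0,0,0,0,0,0,1],[0,0,0,0,0,0,-0.3],[0,0,0,0,0,0,-0.3],[0,0,0,0,0,0,-1],[0,0,0,0,0,0,-1],[0,0,0,0,0,0,-1],[0,0,0,0,0,0,-1]]]' 40
python3 -c "
from h import *
go([.4162,-.3584,.046],11)"
```

```text
time_s: 15.98
eef_pos: [0.4169, -0.3592, 0.0473]
ee_rot: [0.001, 0.995, 0.095, 0.001]
wrist_force: [-0.2, 0.4, -0.0]
finger_gap: 0.0215
t 15.97 eef [0.4169, -0.3592, 0.0473] F [-0.2, 0.4, -0.0] T [-0.04, -0.01, -0.05] gap 0.0215 yaw 11.0 xz 0.003 yz 0.002
  shift [-0.0005, -0.0009, 0.0013] |0.002 turn [0.002, -0.003, -0.001] deg 0.2 j [0.79, 0.55, -0.24, 1.93, 0.2, 0.68, -0.95]
```

```bash
python3 - <<'E'
from h import *
import pickle
t,s=pickle.load(open("cams.pkl","rb"))
Z=lambda x,y:(195+x/3.2,140+y/3.2); S=lambda x,y:(230+x/3.4,170+y/3.4)
print("soap base",back(t,[Z(515,98)],.0),back(s,[S(430,292)],0),"cap",back(t,[Z(577,48)],.2),back(s,[S(460,228)],.2))
print("brown",back(t,[Z(422,75)],.087),"spice",back(t,[Z(316,50)],.096),"peeler",back(t,[Z(310,168),Z(465,187)],.01))
E
```

```text
soap base [[ 0.67204591 -0.18220647  0.        ]] [[ 0.68502147 -0.18967809  0.        ]] cap [[ 0.67060014 -0.19736083  0.2       ]] [[ 0.67298984 -0.20824644  0.2       ]]
brown [[ 0.67165297 -0.08005721  0.087     ]] spice [[0.69043483 0.01849214 0.096     ]] peeler [[ 0.59535076  0.01911902  0.01      ]
 [ 0.58034863 -0.1315555   0.01      ]]
```

```bash
python3 -m pendant '[[[0,0,-0.02,0,0,0,-1],[0,0,-0.04,0,0,0,-1],[0,0,-0.05,0,0,0,-1],[-0.02,0,-0.03,0,0,0,-1],[-0.035,0,0,0,0,0,-1],[0,0,0,0,0,-0.17,-1],[0,0,0,0,0,-0.17,-1],[0,0,0,0,0,-0.17,-1],[0,0,0,0,0,-0.17,-1],[0,0,0,0,0,-0.17,-1],[0,0,0,0,0,-0.17,-1],[0,0,0,0,0,-0.17,-1]]]' 60
python3 -c "
from h import *
go([.447,-.25,.15],84,12)"
```

```text
time_s: 17.48
eef_pos: [0.3588, -0.3683, 0.1907]
ee_rot: [-0.001, 0.758, 0.652, -0.0]
wrist_force: [-0.4, -0.2, -1.2]
finger_gap: 0.021
t 17.48 eef [0.3588, -0.3683, 0.1907] F [-0.4, -0.2, -1.2] T [-0.01, 0.01, -0.02] gap 0.021 yaw 81.4 xz 0.000 yz -0.001
  shift [0.1302, 0.0695, 0.0406] |0.153 turn [0.003, 0.209, -0.046] deg 12.3 j [1.11, 0.35, -0.53, 1.86, 0.21, 0.99, 0.33]
```

```bash
python3 -m pendant '[[[0.05,0.03,0,0,0,-0.04,-1],[0.04,0.03,0,0,0.1,0,-1],[0.02,0.01,0.01,0,0.1,0,-1],[0,0,0,0,0,0,-1]]]'
python3 -c "
from h import *
go([.447,-.25,.15],84,12)
snap('side','s9',(235,165,345,285));snap('top','t9',(205,190,405,290))"
```

```text
time_s: 17.98
eef_pos: [0.4431, -0.2653, 0.1824]
ee_rot: [-0.069, 0.74, 0.664, 0.075]
wrist_force: [-0.9, -0.4, -0.9]
finger_gap: 0.0213
t 17.98 eef [0.4431, -0.2653, 0.1824] F [-0.9, -0.4, -0.9] T [-0.35, 0.05, 0.09] gap 0.0213 yaw 83.8 xz 0.203 yz -0.002
  shift [0.0087, 0.0023, 0.0349] |0.036 turn [-0.001, 0.005, -0.003] deg 0.3 j [1.02, 0.45, -0.62, 1.79, 0.07, 1.05, 0.29]
zoom (235, 165, 345, 285) 4.916666666666667
zoom (205, 190, 405, 290) 3.95
```

View pics/s9z.png

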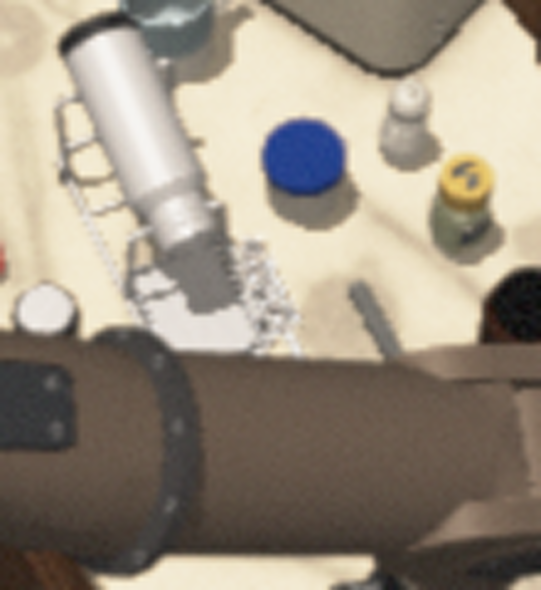

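View pics/t9z.png

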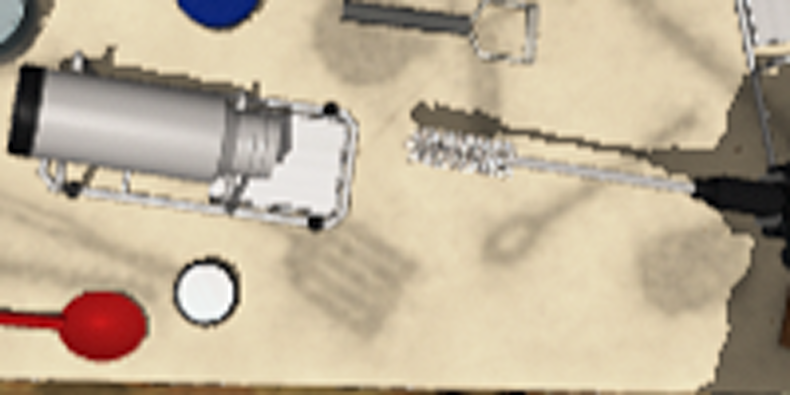

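```bash
python3 - <<'E'
from h import *
import pickle
t,s=pickle.load(open("cams.pkl","rb"))
S=state(); C=rot(S["ee_rot"]); e=np.array(S["eef_pos"])
tip=e+C@[.2694,0,-.0177]; print("tip",tip,"top px zoom",(proj(t,tip)-[205,190]+.5)*3.95,"side",(proj(s,tip)-[235,165]+.5)*4.917)
for x in (.0595,.1994): 
    p=e+C@[x,0,-.0177]; print(x,(proj(t,p)-[205,190]+.5)*3.95)
for d in (.04,):
  m=np.array([.4785,.069,.105]); u=Rdes(84,12)[:,0]
  print("app tcp",m-d*u-Rdes(84,12)@[.2694,0,-.0177])
E
python3 - <<'E'
import cv2
im=cv2.imread("pics/t9.png")[215:245,300:390]
cv2.imwrite("pics/t9b.png",cv2.resize(im,None,fx=8,fy=8,interpolation=cv2.INTER_CUBIC))
E
```

```text
tip [ 0.4710666  -0.00685981  0.25462486] top px zoom [[396.38749811 141.79757862]] side [[237.91540588 227.52465198]]
0.0595 [[703.18600883 188.55821567]]
0.1994 [[501.31692025 157.79037667]]
app tcp [ 0.44725029 -0.2283211   0.02335891]
```

View pics/t9b.png

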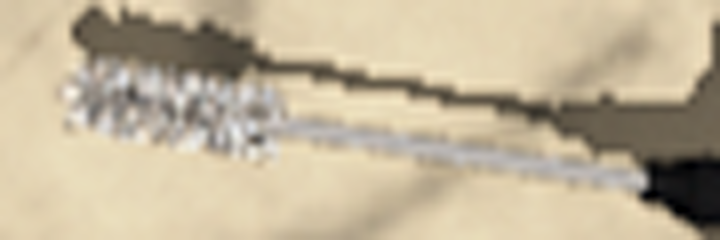

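```bash
python3 -m pendant '[[[-0.008,0.001,0.035,0,0,0,-1],[-0.01,0,0.045,0,0,0,-1],[-0.008,0,0.04,0,0,0,-1],[0,0,0,0,0,0,-1]]]'
python3 -c "
from h import *
go([.4473,-.235,.022],84,12)"
```

```text
time_s: 18.58
eef_pos: [0.4428, -0.272, 0.0606]
ee_rot: [-0.062, 0.741, 0.665, 0.071]
wrist_force: [0.2, 0.1, -0.6]
finger_gap: 0.0211
t 18.57 eef [0.4428, -0.272, 0.0606] F [0.2, 0.1, -0.6] T [-0.21, 0.01, -0.03] gap 0.0211 yaw 83.8 xz 0.188 yz 0.003
  shift [0.0294, 0.0004, 0.0449] |0.054 turn [0.003, 0.02, -0.004] deg 1.2 j [0.96, 0.6, -0.56, 1.9, 0.17, 0.79, 0.24]
```

```bash
python3 -m pendant '[[[0.005,0,0.02,0,0.02,0,-1],[0.008,0,0.018,0,0,0,-1],[0.005,0,0.006,0,0,0,-1],[0,0,0,0,0,0,-1]]]'
python3 -c "
from h import *
go([.4473,-.235,.022],84,12)
snap('side','s10',(235,165,345,285));snap('top','t10',(205,190,405,290))
import pickle
t,s=pickle.load(open('cams.pkl','rb'))
S=state(); C=rot(S['ee_rot']); e=np.array(S['eef_pos'])
for xt in (.2615,.2694):
  tip=e+C@[xt,0,-.0177]; print('tip',tip,'top px zoom',(proj(t,tip)-[205,190]+.5)*3.95,'side',(proj(s,tip)-[235,165]+.5)*4.917)
"
```

```text
time_s: 19.08
eef_pos: [0.4482, -0.2468, 0.0239]
ee_rot: [-0.065, 0.741, 0.664, 0.079]
wrist_force: [-0.9, 0.8, 0.1]
finger_gap: 0.0208
t 19.07 eef [0.4482, -0.2468, 0.0239] F [-0.9, 0.8, 0.1] T [-0.29, 0.0, 0.0] gap 0.0208 yaw 83.8 xz 0.204 yz 0.009
  shift [0.011, -0.0022, 0.0042] |0.012 turn [0.009, 0.004, -0.003] deg 0.6 j [0.92, 0.64, -0.54, 1.95, 0.19, 0.7, 0.2]
zoom (235, 165, 345, 285) 4.916666666666667
zoom (205, 190, 405, 290) 3.95
tip [0.47556369 0.00338272 0.09471138] top px zoom [[367.84131033 155.45057103]] side [[234.02116081 322.7218995 ]]
tip [0.47640409 0.01107114 0.09632129] top px zoom [[357.37215234 153.86409964]] side [[229.65969834 313.24209306]]
```

View pics/s10z.png

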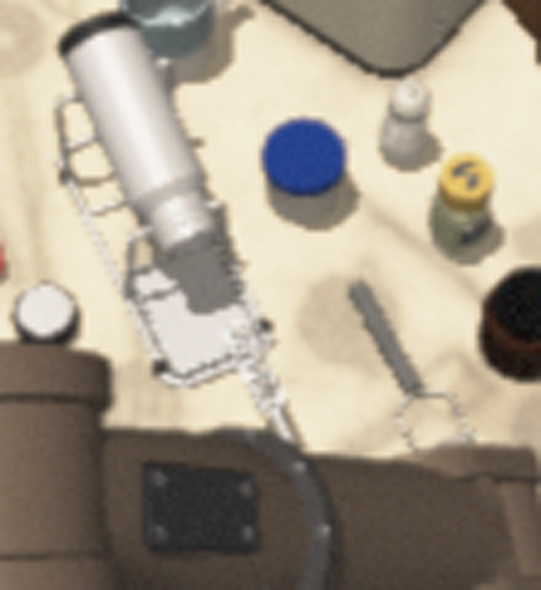

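View pics/t10z.png

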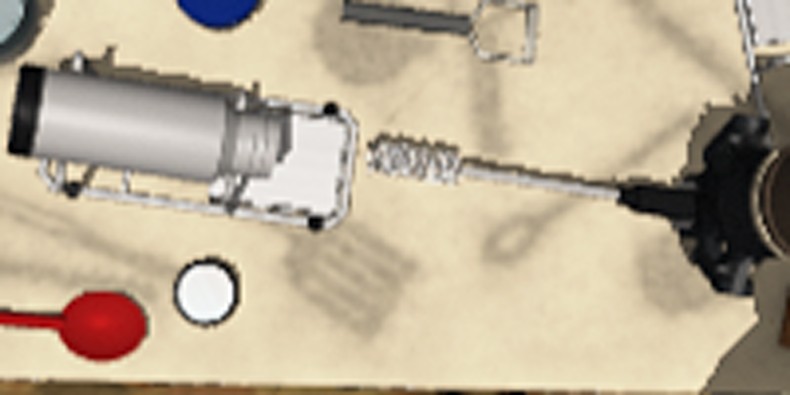

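```bash
python3 -m pendant '[[[0.01,-0.002,0.003,0.008,0.004,-0.003,-1],[0.02,0,0,0,0,0,-1],[0.02,0,0,0,0,0,-1],[0,0,0,0,0,0,-1]]]'
cat > br.py <<'E'
from h import *
u=Rdes(84,12)[:,0]; M=np.array([.4785,.069,.105])
S=state(); C=rot(S['ee_rot']); e=np.array(S['eef_pos'])
for xt in (.2605,.2694):
  tip=e+C@[xt,0,-.0177]; d=tip-M; 
  lat=np.cross(u,[0,0,1.]); lat/=np.linalg.norm(lat); n=np.cross(lat,u)
  print("tip",tip.round(4).tolist(),"depth %.4f lat(+x) %.4f up %.4f"%(d@u,d@lat,d@n))
go(M+.1*u-Rdes(84,12)@[.2694,0,-.0177],84,12,s=S)
E
python3 br.py
```

```text
time_s: 19.68
eef_pos: [0.4526, -0.1941, 0.0333]
ee_rot: [-0.069, 0.739, 0.665, 0.079]
wrist_force: [-0.3, -0.2, -1.1]
finger_gap: 0.0213
tip [0.4788, 0.0556, 0.1047] depth -0.0130 lat(+x) 0.0017 up 0.0025
tip [0.4797, 0.0643, 0.1066] depth -0.0041 lat(+x) 0.0017 up 0.0025
t 19.68 eef [0.4526, -0.1941, 0.0333] F [-0.3, -0.2, -1.1] T [-0.29, 0.02, 0.0] gap 0.0213 yaw 84.0 xz 0.208 yz 0.003
  shift [0.1041, -0.0018, 0.0025] |0.104 turn [0.003, 0.0, 0.0] deg 0.2 j [0.85, 0.61, -0.56, 2.0, 0.17, 0.67, 0.13]
```

```bash
python3 -c "
from h import *
snap('side','s11',(235,165,345,285));snap('top','t11',(205,190,325,280))"
```

```text
zoom (235, 165, 345, 285) 4.916666666666667
zoom (205, 190, 325, 280) 6.555555555555555
```

View pics/s11z.png

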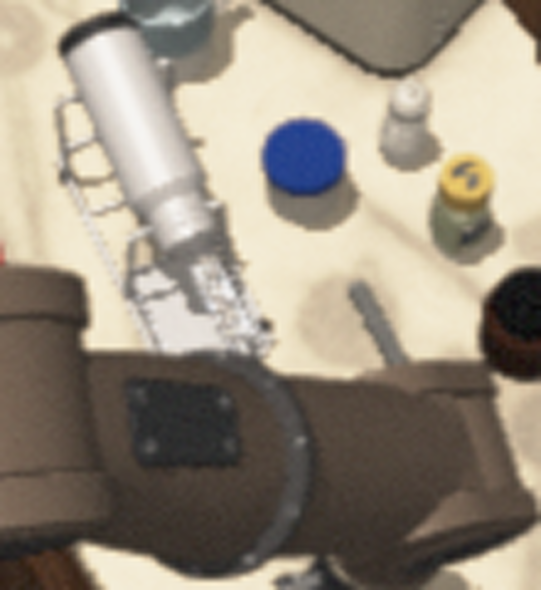

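View pics/t11z.png

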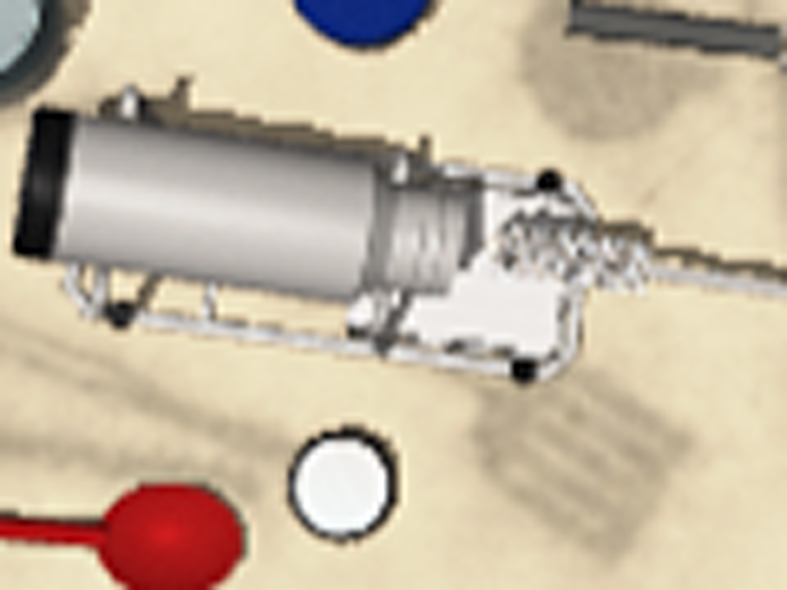

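```bash
python3 -m pendant '[[[0.003,-0.004,0.002,0.003,0,0,-1],[0.012,-0.001,0,0,0,0,-1],[0.02,0,0,0,0,0,-1],[0.02,0,0,0,0,0,-1],[0,0,0,0,0,0,-1]]]'
python3 br.py; python3 -c "
from h import *
snap('side','s12',(235,165,345,285));snap('top','t12',(205,190,325,280))"
```

```text
time_s: 20.4
eef_pos: [0.4531, -0.1379, 0.0428]
ee_rot: [-0.07, 0.74, 0.664, 0.077]
wrist_force: [0.5, -0.6, -1.3]
finger_gap: 0.0213
tip [0.4801, 0.1118, 0.1141] depth 0.0437 lat(+x) -0.0029 up 0.0000
tip [0.481, 0.1204, 0.1159] depth 0.0526 lat(+x) -0.0029 up 0.0000
t 20.40 eef [0.4531, -0.1379, 0.0428] F [0.5, -0.6, -1.3] T [-0.28, 0.08, -0.01] gap 0.0213 yaw 83.8 xz 0.207 yz -0.000
  shift [0.0474, 0.0035, 0.0002] |0.048 turn [0.0, 0.001, -0.003] deg 0.2 j [0.77, 0.56, -0.57, 2.05, 0.15, 0.64, 0.03]
zoom (235, 165, 345, 285) 4.916666666666667
zoom (205, 190, 325, 280) 6.555555555555555
```

View pics/t12z.png

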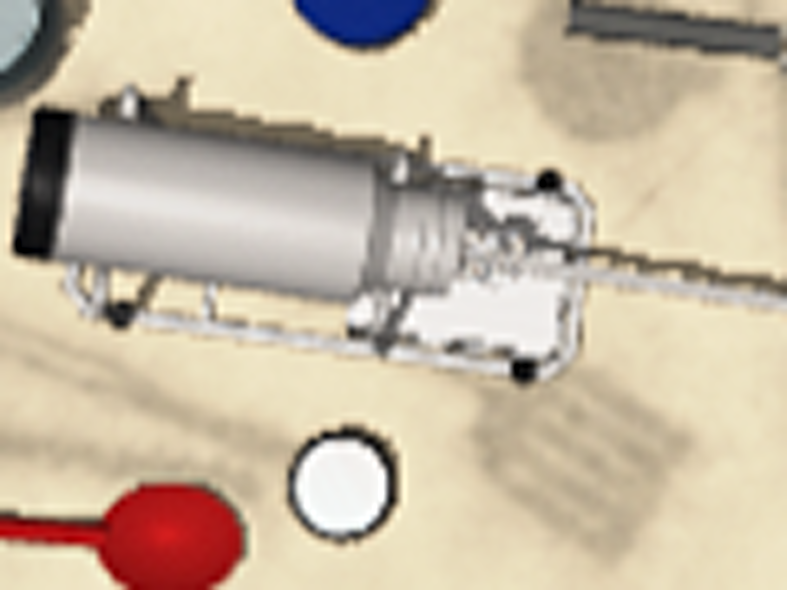

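View pics/s12z.png

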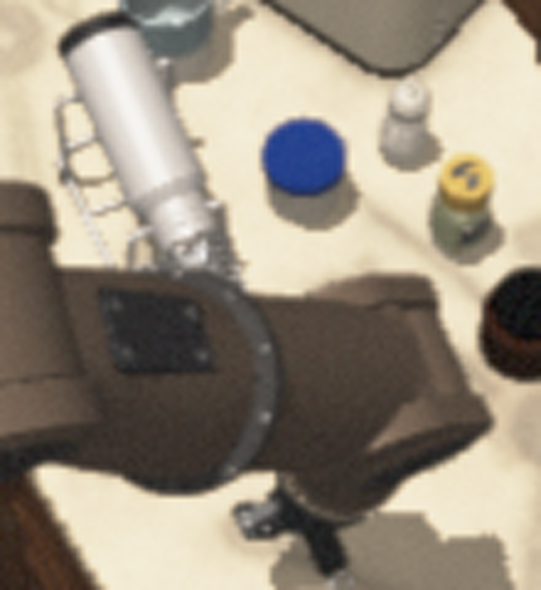

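```bash
python3 -m pendant '[[[0.018,0.002,0,0,0,0,-1],[0.025,0,0,0,0,0,-1],[0.025,0,0,0,0,0,-1],[0.02,0,0,0,0,0,-1]]]'
python3 br.py
```

```text
time_s: 21.0
eef_pos: [0.4652, -0.0526, 0.0609]
ee_rot: [-0.069, 0.743, 0.661, 0.077]
wrist_force: [-0.2, -0.1, 0.2]
finger_gap: 0.021
tip [0.4943, 0.197, 0.132] depth 0.1317 lat(+x) 0.0023 up -0.0004
tip [0.4953, 0.2056, 0.1339] depth 0.1406 lat(+x) 0.0024 up -0.0004
t 21.00 eef [0.4652, -0.0526, 0.0609] F [-0.2, -0.1, 0.2] T [-0.31, 0.01, -0.02] gap 0.021 yaw 83.4 xz 0.207 yz -0.001
  shift [-0.0406, 0.0009, 0.0] |0.041 turn [0.001, 0.001, -0.011] deg 0.6 j [0.61, 0.51, -0.59, 2.09, 0.11, 0.62, -0.13]
```

```bash
python3 -m pendant '[[[0.012,-0.002,0,0,0,-0.01,-1],[0.01,0,0,0,0,0,-1],[0,0,0,0,0,0,-1]]]'
python3 br.py;python3 -c "
from h import *
snap('top','t13',(205,190,325,280))"
```

```text
time_s: 21.38
eef_pos: [0.4658, -0.028, 0.0661]
ee_rot: [-0.069, 0.738, 0.666, 0.078]
wrist_force: [0.6, -0.1, -0.4]
finger_gap: 0.021
tip [0.4915, 0.2219, 0.1373] depth 0.1567 lat(+x) -0.0031 up -0.0003
tip [0.4924, 0.2305, 0.1392] depth 0.1656 lat(+x) -0.0031 up -0.0003
t 21.38 eef [0.4658, -0.028, 0.0661] F [0.6, -0.1, -0.4] T [-0.31, 0.01, -0.04] gap 0.021 yaw 84.1 xz 0.207 yz 0.002
  shift [-0.0656, 0.0023, 0.0001] |0.066 turn [0.001, 0.001, 0.002] deg 0.2 j [0.56, 0.5, -0.6, 2.09, 0.11, 0.61, -0.16]
zoom (205, 190, 325, 280) 6.555555555555555
```

View pics/t13z.png

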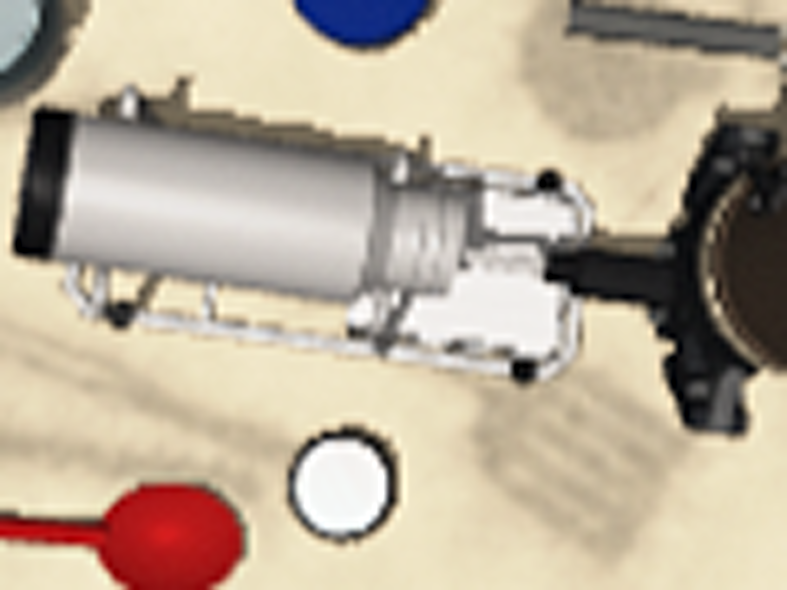

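```bash
python3 -m pendant '[[[0.005,0.001,0,0,0,0,-1],[0.003,0,0,0,0,0,-1]]]'
python3 br.py
python3 -m pendant '[[[0.004,0,0,0,0,0,-1],[0.002,0,0,0,0,0,-1]]]'
python3 br.py;python3 -c "
from h import *
snap('top','t14',(205,190,325,280))
a=cv2.imread('pics/t13.png')[200:240,205:270].astype(int);b=cv2.imread('pics/t14.png')[200:240,205:270].astype(int);print(abs(a-b).mean(),abs(a-b).max())"
```

```text
time_s: 21.68
eef_pos: [0.4675, -0.022, 0.0673]
ee_rot: [-0.069, 0.74, 0.665, 0.077]
wrist_force: [-0.0, 0.4, -0.5]
finger_gap: 0.021
tip [0.494, 0.2279, 0.1384] depth 0.1631 lat(+x) -0.0012 up -0.0006
tip [0.495, 0.2365, 0.1402] depth 0.1720 lat(+x) -0.0012 up -0.0006
t 21.68 eef [0.4675, -0.022, 0.0673] F [-0.0, 0.4, -0.5] T [-0.32, 0.02, 0.03] gap 0.021 yaw 83.9 xz 0.206 yz 0.001
  shift [-0.072, 0.0015, 0.0] |0.072 turn [0.001, 0.002, -0.001] deg 0.1 j [0.55, 0.49, -0.59, 2.09, 0.11, 0.61, -0.18]
time_s: 21.92
eef_pos: [0.4682, -0.016, 0.0686]
ee_rot: [-0.069, 0.74, 0.665, 0.077]
wrist_force: [0.5, -0.3, -0.7]
finger_gap: 0.0212
tip [0.4949, 0.2338, 0.1396] depth 0.1692 lat(+x) -0.0010 up -0.0006
tip [0.4958, 0.2424, 0.1414] depth 0.1781 lat(+x) -0.0009 up -0.0006
t 21.93 eef [0.4682, -0.016, 0.0686] F [0.5, -0.3, -0.7] T [-0.27, 0.05, 0.06] gap 0.0212 yaw 83.9 xz 0.206 yz 0.001
  shift [-0.078, 0.0015, -0.0] |0.078 turn [0.001, 0.002, -0.002] deg 0.2 j [0.54, 0.49, -0.59, 2.09, 0.11, 0.61, -0.19]
zoom (205, 190, 325, 280) 6.555555555555555
0.7519230769230769 5
```

```bash
cat > mv.py <<'E'
import sys
from h import *
p=snap('top',sys.argv[1],(205,190,325,280))
a=cv2.imread('pics/t13.png')[200:240,205:274].astype(np.float32).mean(2);b=cv2.imread(f'pics/{sys.argv[1]}.png')[200:240,205:274].astype(np.float32).mean(2)
print("diff",abs(a-b).mean(),abs(a-b).max(), "shift px",cv2.phaseCorrelate(a,b,cv2.createHanningWindow(a.shape[::-1],cv2.CV_32F)))
E
python3 -m pendant '[[[0.003,0.001,0,0,0,0,-1],[0,0,0,0,0,0,-1]]]'
python3 br.py; python3 mv.py t15
```

```text
time_s: 22.22
eef_pos: [0.4696, -0.0128, 0.0693]
ee_rot: [-0.069, 0.74, 0.665, 0.077]
wrist_force: [0.6, -0.1, -0.7]
finger_gap: 0.021
tip [0.4962, 0.237, 0.1403] depth 0.1726 lat(+x) 0.0000 up -0.0006
tip [0.4971, 0.2457, 0.1422] depth 0.1815 lat(+x) 0.0000 up -0.0006
t 22.23 eef [0.4696, -0.0128, 0.0693] F [0.6, -0.1, -0.7] T [-0.25, 0.01, -0.02] gap 0.021 yaw 83.9 xz 0.206 yz 0.001
  shift [-0.0815, 0.0005, 0.0] |0.081 turn [0.001, 0.002, -0.001] deg 0.1 j [0.53, 0.49, -0.59, 2.09, 0.11, 0.61, -0.2]
zoom (205, 190, 325, 280) 6.555555555555555
diff 0.7179953 4.0 shift px ((-0.03442320709960711, -0.010027052464220532), 0.9881293467349477)
```

```bash
python3 -m pendant '[[[0.003,0,0,0,0,0,-1],[0,0,0,0,0,0,-1]]]'
python3 br.py; python3 mv.py t16
python3 -m pendant '[[[0.003,0,0,0,0,0,-1],[0,0,0,0,0,0,-1]]]'
python3 br.py; python3 mv.py t17
```

```text
time_s: 22.52
eef_pos: [0.4697, -0.01, 0.0698]
ee_rot: [-0.069, 0.74, 0.665, 0.077]
wrist_force: [-0.7, 0.4, 0.4]
finger_gap: 0.0208
tip [0.4965, 0.2398, 0.1408] depth 0.1755 lat(+x) 0.0000 up -0.0007
tip [0.4974, 0.2485, 0.1427] depth 0.1844 lat(+x) 0.0001 up -0.0007
t 22.52 eef [0.4697, -0.01, 0.0698] F [-0.7, 0.4, 0.4] T [-0.31, 0.0, 0.01] gap 0.0208 yaw 83.9 xz 0.206 yz 0.000
  shift [-0.0843, 0.0006, -0.0] |0.084 turn [0.001, 0.002, -0.002] deg 0.2 j [0.52, 0.49, -0.59, 2.09, 0.11, 0.61, -0.2]
zoom (205, 190, 325, 280) 6.555555555555555
diff 0.7130435 3.666666 shift px ((-0.02550072217553634, 0.035263554230827054), 0.9946985268758403)
time_s: 22.82
eef_pos: [0.47, -0.0071, 0.0704]
ee_rot: [-0.069, 0.74, 0.665, 0.077]
wrist_force: [-0.3, -1.2, 0.3]
finger_gap: 0.0209
tip [0.4968, 0.2427, 0.1414] depth 0.1785 lat(+x) 0.0001 up -0.0007
tip [0.4978, 0.2514, 0.1432] depth 0.1874 lat(+x) 0.0001 up -0.0007
t 22.82 eef [0.47, -0.0071, 0.0704] F [-0.3, -1.2, 0.3] T [-0.28, 0.06, -0.03] gap 0.0209 yaw 83.9 xz 0.206 yz 0.000
  shift [-0.0873, 0.0007, -0.0001] |0.087 turn [0.001, 0.002, -0.002] deg 0.2 j [0.52, 0.49, -0.59, 2.09, 0.1, 0.61, -0.21]
zoom (205, 190, 325, 280) 6.555555555555555
diff 0.7134059 4.3333335 shift px ((-0.00791460762064844, 0.02275644992442949), 1.003385433471865)
```

```bash
python3 -m pendant '[[[0.002,0,0,0,0,0,-1],[0,0,0,0,0,0,-1]]]'
python3 br.py; python3 mv.py t18
```

```text
time_s: 23.12
eef_pos: [0.4702, -0.0052, 0.0708]
ee_rot: [-0.069, 0.74, 0.665, 0.077]
wrist_force: [0.8, -0.4, -0.4]
finger_gap: 0.0211
tip [0.4971, 0.2446, 0.1417] depth 0.1804 lat(+x) 0.0001 up -0.0008
tip [0.498, 0.2533, 0.1436] depth 0.1893 lat(+x) 0.0001 up -0.0008
t 23.12 eef [0.4702, -0.0052, 0.0708] F [0.8, -0.4, -0.4] T [-0.26, 0.06, -0.0] gap 0.0211 yaw 83.9 xz 0.206 yz 0.000
  shift [-0.0892, 0.0007, -0.0] |0.089 turn [0.001, 0.002, -0.002] deg 0.2 j [0.51, 0.49, -0.59, 2.09, 0.1, 0.61, -0.21]
zoom (205, 190, 325, 280) 6.555555555555555
diff 0.7010871 4.333333 shift px ((-0.028000320407102208, -0.010022317373195477), 1.0037008711033397)
```

```bash
python3 -m pendant '[[[0.003,0,0,0,0,0,-1],[0,0,0,0,0,0,-1]]]'
python3 br.py; python3 mv.py t19
```

```text
time_s: 23.42
eef_pos: [0.4704, -0.0027, 0.0713]
ee_rot: [-0.069, 0.74, 0.664, 0.077]
wrist_force: [-0.3, 0.3, -0.7]
finger_gap: 0.0207
tip [0.4974, 0.2471, 0.1421] depth 0.1829 lat(+x) 0.0002 up -0.0010
tip [0.4984, 0.2558, 0.1439] depth 0.1918 lat(+x) 0.0002 up -0.0010
t 23.43 eef [0.4704, -0.0027, 0.0713] F [-0.3, 0.3, -0.7] T [-0.31, -0.01, 0.01] gap 0.0207 yaw 83.8 xz 0.205 yz -0.000
  shift [-0.0918, 0.0008, -0.0] |0.092 turn [0.0, 0.003, -0.003] deg 0.2 j [0.51, 0.49, -0.59, 2.09, 0.1, 0.61, -0.22]
zoom (205, 190, 325, 280) 6.555555555555555
diff 3.197343 93.0 shift px ((-0.1412626866606601, -0.008111460742526333), 1.0313476622104645)
```

View pics/t19z.png

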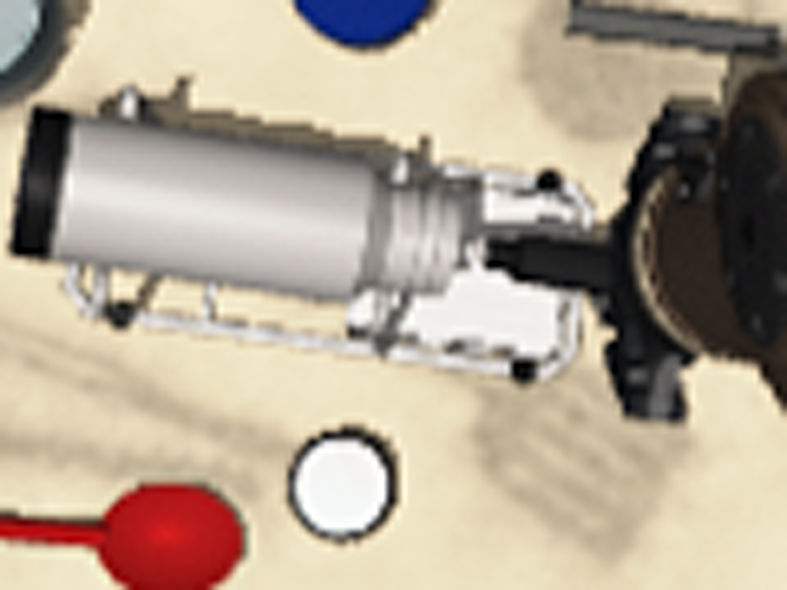

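```bash
python3 -m pendant '[[[-0.015,0,0,0,0.002,-0.002,-1],[-0.025,0,0,0,0,0,-1],[-0.025,0,0,0,0,0,-1],[-0.025,0,0,0,0,0,-1]]]'
python3 br.py
```

```text
time_s: 23.98
eef_pos: [0.4609, -0.0938, 0.052]
ee_rot: [-0.069, 0.738, 0.666, 0.078]
wrist_force: [-0.2, 0.1, -0.3]
finger_gap: 0.021
tip [0.4864, 0.156, 0.1234] depth 0.0893 lat(+x) -0.0012 up -0.0002
tip [0.4873, 0.1647, 0.1252] depth 0.0982 lat(+x) -0.0012 up -0.0002
t 23.98 eef [0.4609, -0.0938, 0.052] F [-0.2, 0.1, -0.3] T [-0.28, 0.05, 0.0] gap 0.021 yaw 84.2 xz 0.208 yz 0.001
  shift [0.0018, 0.0005, -0.0001] |0.002 turn [0.001, 0.0, 0.003] deg 0.2 j [0.69, 0.54, -0.58, 2.07, 0.13, 0.63, -0.04]
```

```bash
python3 -m pendant '[[[-0.025,0.001,0,0,0,0.003,-1],[-0.02,0,0,0,0,0,-1],[-0.008,0,0,0,0,0,-1],[0,0,0,0,0,0,-1]]]'
python3 br.py; python3 mv.py t20
```

```text
time_s: 24.48
eef_pos: [0.4547, -0.1515, 0.0393]
ee_rot: [-0.07, 0.741, 0.663, 0.078]
wrist_force: [0.4, 0.5, -1.2]
finger_gap: 0.0208
tip [0.4824, 0.0981, 0.1108] depth 0.0299 lat(+x) 0.0008 up -0.0004
tip [0.4834, 0.1068, 0.1126] depth 0.0388 lat(+x) 0.0009 up -0.0004
t 24.48 eef [0.4547, -0.1515, 0.0393] F [0.4, 0.5, -1.2] T [-0.26, -0.02, -0.02] gap 0.0208 yaw 83.7 xz 0.208 yz -0.001
  shift [0.0612, 0.0003, -0.0004] |0.061 turn [0.001, 0.0, -0.006] deg 0.3 j [0.78, 0.58, -0.57, 2.04, 0.15, 0.65, 0.05]
zoom (205, 190, 325, 280) 6.555555555555555
diff 5.1559176 97.0 shift px ((-0.1500971197414671, -0.010696140600970239), 1.0323964105712042)
```

View pics/t20z.png

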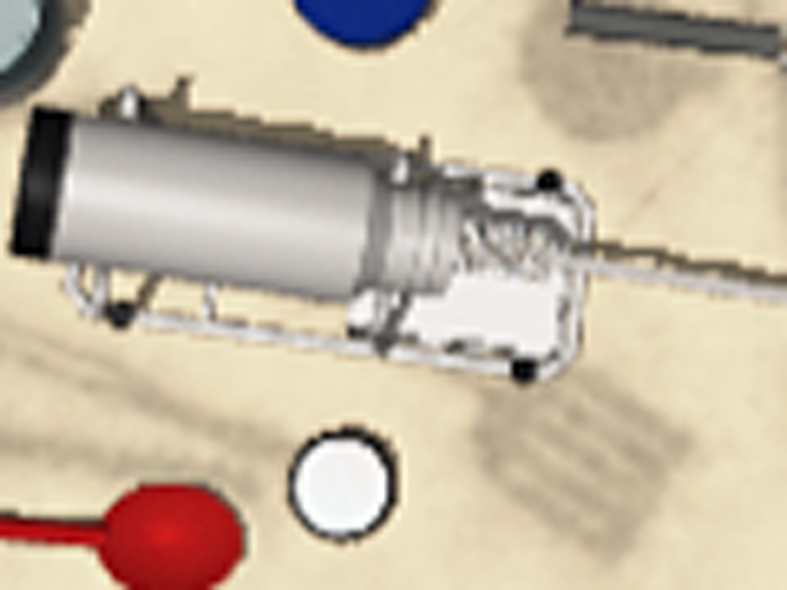

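```bash
python3 -m pendant '[[[0.015,0,0,0,0,-0.006,-1],[0.03,0,0,0,0,0,-1],[0.03,0,0,0,0,0,-1],[0.025,0,0,0,0,0,-1]]]'
python3 br.py
```

```text
time_s: 25.02
eef_pos: [0.4653, -0.0456, 0.0621]
ee_rot: [-0.07, 0.737, 0.668, 0.079]
wrist_force: [0.4, -0.2, -1.2]
finger_gap: 0.0211
tip [0.49, 0.2042, 0.134] depth 0.1387 lat(+x) -0.0027 up 0.0002
tip [0.4909, 0.2129, 0.1359] depth 0.1476 lat(+x) -0.0027 up 0.0002
t 25.02 eef [0.4653, -0.0456, 0.0621] F [0.4, -0.2, -1.2] T [-0.27, 0.02, -0.07] gap 0.0211 yaw 84.3 xz 0.210 yz 0.002
  shift [-0.0477, 0.0009, -0.0004] |0.048 turn [0.001, -0.002, 0.006] deg 0.4 j [0.6, 0.51, -0.6, 2.09, 0.11, 0.62, -0.12]
```

```bash
python3 -m pendant '[[[0.018,0.002,0,0,0,0.006,-1],[0.012,0,0,0,0,0,-1],[0.004,0,0,0,0,0,-1],[0,0,0,0,0,0,-1]]]'
python3 br.py; python3 mv.py t21
```

```text
time_s: 25.52
eef_pos: [0.4701, -0.0043, 0.0713]
ee_rot: [-0.07, 0.735, 0.669, 0.079]
wrist_force: [-0.2, -0.4, -1.3]
finger_gap: 0.0209
tip [0.4934, 0.2455, 0.1435] depth 0.1812 lat(+x) -0.0036 up 0.0008
tip [0.4942, 0.2542, 0.1454] depth 0.1901 lat(+x) -0.0037 up 0.0009
t 25.52 eef [0.4701, -0.0043, 0.0713] F [-0.2, -0.4, -1.3] T [-0.33, 0.0, -0.02] gap 0.0209 yaw 84.7 xz 0.211 yz 0.003
  shift [-0.0902, -0.0003, -0.0002] |0.090 turn [0.0, -0.003, 0.011] deg 0.7 j [0.52, 0.49, -0.6, 2.09, 0.1, 0.61, -0.2]
zoom (205, 190, 325, 280) 6.555555555555555
diff 3.160749 94.666664 shift px ((-0.15608660654502415, -0.008358667144143794), 1.0314544048574237)
```

```bash
python3 -m pendant '[[[0.002,0,0,0,0,0.01,-1],[0,0,0,0,0,0,-1]]]'
python3 br.py; python3 mv.py t22
```

```text
time_s: 25.82
eef_pos: [0.47, -0.0038, 0.0713]
ee_rot: [-0.071, 0.74, 0.665, 0.079]
wrist_force: [-0.0, -0.3, -1.1]
finger_gap: 0.0211
tip [0.4968, 0.2457, 0.1434] depth 0.1817 lat(+x) -0.0002 up 0.0006
tip [0.4978, 0.2543, 0.1453] depth 0.1906 lat(+x) -0.0002 up 0.0007
t 25.82 eef [0.47, -0.0038, 0.0713] F [-0.0, -0.3, -1.1] T [-0.32, 0.07, -0.02] gap 0.0211 yaw 83.9 xz 0.211 yz -0.000
  shift [-0.0907, 0.001, -0.0003] |0.091 turn [0.0, -0.003, -0.002] deg 0.2 j [0.52, 0.49, -0.6, 2.09, 0.1, 0.61, -0.21]
zoom (205, 190, 325, 280) 6.555555555555555
diff 3.151087 95.0 shift px ((-0.14297393131393932, 0.011343429505888736), 1.0173332194487255)
```

```bash
python3 -m pendant '[[[0.003,0,0,0,0,0,-1],[0,0,0,0,0,0,-1]]]'
python3 br.py; python3 mv.py t23
```

```text
time_s: 26.12
eef_pos: [0.4701, -0.0017, 0.0716]
ee_rot: [-0.071, 0.74, 0.664, 0.078]
wrist_force: [-0.4, -0.4, -0.6]
finger_gap: 0.0211
tip [0.4973, 0.2478, 0.1436] depth 0.1839 lat(+x) -0.0000 up 0.0004
tip [0.4982, 0.2564, 0.1455] depth 0.1928 lat(+x) 0.0000 up 0.0004
t 26.12 eef [0.4701, -0.0017, 0.0716] F [-0.4, -0.4, -0.6] T [-0.33, 0.04, -0.02] gap 0.0211 yaw 83.8 xz 0.210 yz -0.001
  shift [-0.0928, 0.0013, -0.0003] |0.093 turn [-0.0, -0.002, -0.004] deg 0.2 j [0.51, 0.49, -0.6, 2.09, 0.1, 0.61, -0.21]
zoom (205, 190, 325, 280) 6.555555555555555
diff 4.943599 151.66667 shift px ((-0.20285346112645186, -0.007220012606275361), 1.0199202822314368)
```

```bash
python3 -m pendant '[[[-0.015,0,0,0,0,-0.003,-1],[-0.025,0,0,0,0,0,-1],[-0.025,0,0,0,0,0,-1],[-0.025,0,0,0,0,0,-1],[-0.025,0,0,0,0,0,-1]]]'
python3 br.py
```

```text
time_s: 26.8
eef_pos: [0.4579, -0.1188, 0.0464]
ee_rot: [-0.07, 0.738, 0.666, 0.079]
wrist_force: [0.6, 0.8, -0.6]
finger_gap: 0.0208
tip [0.4834, 0.1309, 0.1184] depth 0.0635 lat(+x) -0.0016 up 0.0002
tip [0.4843, 0.1395, 0.1203] depth 0.0724 lat(+x) -0.0016 up 0.0002
t 26.80 eef [0.4579, -0.1188, 0.0464] F [0.6, 0.8, -0.6] T [-0.3, 0.0, 0.04] gap 0.0208 yaw 84.2 xz 0.210 yz 0.001
  shift [0.0276, 0.0009, -0.0003] |0.028 turn [0.0, -0.002, 0.003] deg 0.2 j [0.73, 0.55, -0.58, 2.06, 0.14, 0.63, 0.01]
```

```bash
python3 -m pendant '[[[-0.02,0.001,0,0,0,0.003,-1],[-0.01,0,0,0,0,0,-1],[0,0,0,0,0,0,-1],[-0.02,0,0,0,0,0,-1],[-0.025,0,0,0,0,0,-1],[-0.025,0,0,0,0,0,-1]]]'
python3 br.py; python3 mv.py t24
python3 - <<'E'
import cv2,numpy as np
a=[cv2.resize(cv2.imread(f"pics/{n}.png")[195:250,205:280],None,fx=5.2,fy=5.2,interpolation=cv2.INTER_CUBIC) for n in("t13","t24")]
cv2.imwrite("pics/cmp.png",np.vstack(a))
E
```

```text
time_s: 27.55
eef_pos: [0.4483, -0.2204, 0.0245]
ee_rot: [-0.07, 0.738, 0.666, 0.079]
wrist_force: [0.6, -0.1, -0.6]
finger_gap: 0.0209
tip [0.4738, 0.0293, 0.0966] depth -0.0409 lat(+x) -0.0005 up 0.0001
tip [0.4747, 0.0379, 0.0984] depth -0.0320 lat(+x) -0.0005 up 0.0001
t 27.55 eef [0.4483, -0.2204, 0.0245] F [0.6, -0.1, -0.6] T [-0.33, -0.01, 0.01] gap 0.0209 yaw 84.2 xz 0.210 yz 0.001
  shift [0.1319, 0.0001, -0.0002] |0.132 turn [0.001, -0.002, 0.003] deg 0.2 j [0.89, 0.63, -0.55, 1.98, 0.18, 0.68, 0.17]
zoom (205, 190, 325, 280) 6.555555555555555
diff 10.025362 155.0 shift px ((-0.23113078031507683, -0.001780220539558286), 1.0239605516195298)
```

View pics/cmp.png

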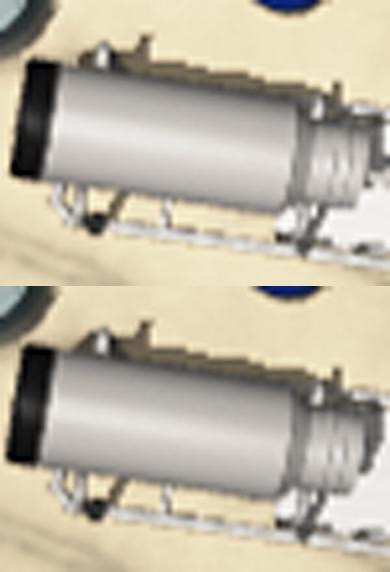

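```bash
python3 -m pendant '[[[-0.03,0,-0.03,0,0,0,-1],[-0.02,-0.02,-0.05,0,-0.1,0,-1],[-0.02,-0.025,-0.05,0,-0.1,0,-1],[-0.02,-0.025,-0.03,0,0,0,-1],[-0.02,-0.01,0,0,0,0,-1],[0,0,0,0,0,0.17,-1],[0,0,0,0,0,0.17,-1],[0,0,0,0,0,0.17,-1],[0,0,0,0,0,0.17,-1],[0,0,0,0,0,0.17,-1],[0,0,0,0,0,0.17,-1],[0,0,0,0,0,0.17,-1]]]'
python3 -c "
from h import *
go([.4169,-.3592,.15],11)"
```

```text
time_s: 29.1
eef_pos: [0.3488, -0.3538, 0.1728]
ee_rot: [-0.002, 0.993, 0.12, -0.001]
wrist_force: [0.2, -0.3, -0.9]
finger_gap: 0.0209
t 29.10 eef [0.3488, -0.3538, 0.1728] F [0.2, -0.3, -0.9] T [-0.02, 0.02, 0.01] gap 0.0209 yaw 13.8 xz -0.001 yz -0.004
  shift [0.0648, 0.0216, 0.0227] |0.072 turn [-0.004, 0.001, 0.049] deg 2.8 j [0.89, 0.31, -0.26, 1.94, 0.1, 0.91, -0.74]
```

```bash
python3 -m pendant '[[[0.03,0.011,0,-0.002,0,0.03,-1],[0.025,0.011,0.01,-0.002,0,0.02,-1],[0.008,0,0.01,0,0,0,-1],[0,0,0,0,0,0,-1]]]'
python3 -c "
from h import *
go([.4169,-.3592,.10],11)
snap('side','s25',(230,160,400,345));snap('top','t25',(205,150,445,290))"
python3 - <<'E'
import cv2
im=cv2.imread("pics/s25.png")[165:240,235:335]
cv2.imwrite("pics/s25f.png",cv2.resize(im,None,fx=7.8,fy=7.8,interpolation=cv2.INTER_CUBIC))
E
```

```text
time_s: 29.6
eef_pos: [0.4153, -0.3617, 0.1517]
ee_rot: [0.0, 0.996, 0.094, -0.002]
wrist_force: [-0.4, 0.2, -1.3]
finger_gap: 0.0214
t 29.60 eef [0.4153, -0.3617, 0.1517] F [-0.4, 0.2, -1.3] T [-0.01, 0.04, -0.03] gap 0.0214 yaw 10.8 xz -0.003 yz 0.000
  shift [0.0022, -0.0021, 0.0517] |0.052 turn [0.0, 0.003, -0.003] deg 0.3 j [0.8, 0.41, -0.24, 1.84, 0.13, 0.91, -0.88]
zoom (230, 160, 400, 345) 3.189189189189189
zoom (205, 150, 445, 290) 3.2916666666666665
```

View pics/t25z.png

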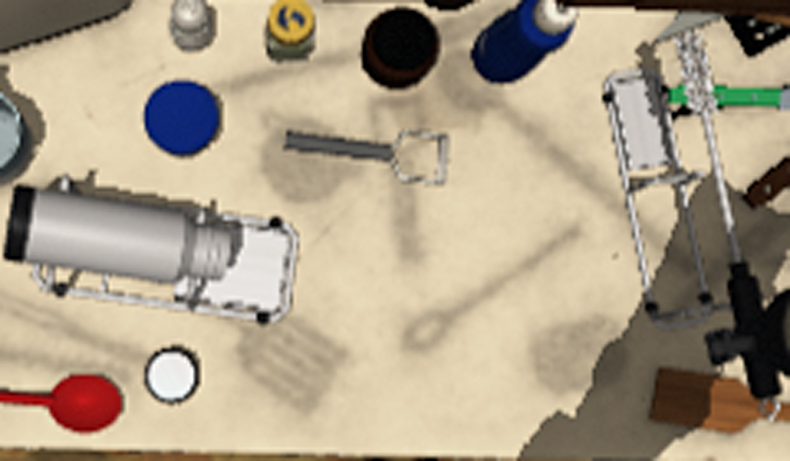

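View pics/s25z.png

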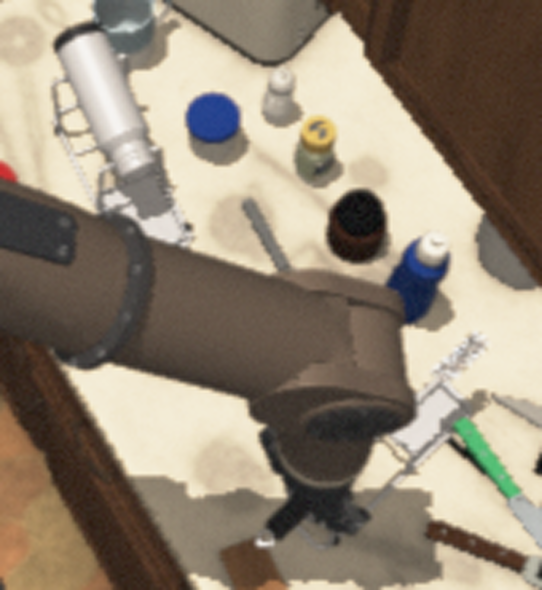

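View pics/s25f.png

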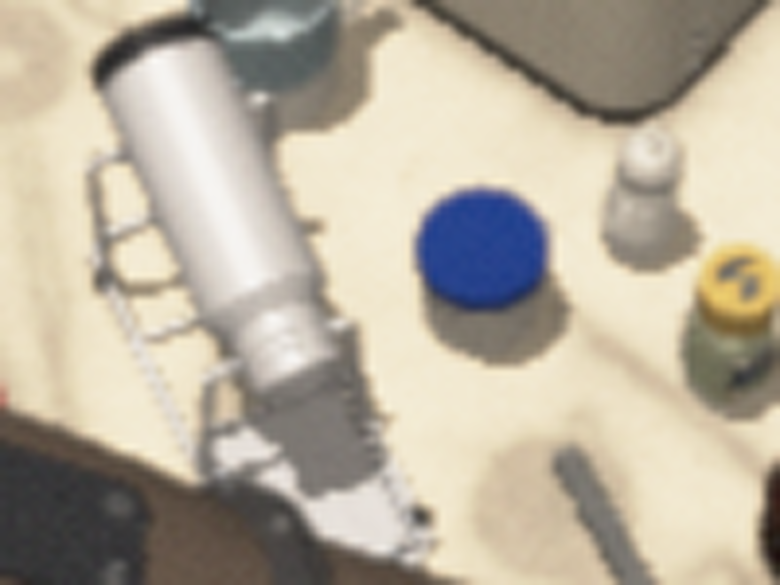

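```bash
python3 -m pendant '[[[0.001,-0.002,0.02,0,0,0,-1],[-0.001,0,0.03,0,0,0,-1],[-0.001,0,0.012,0,0,0,-1],[0,0,0,0,0,0,-1]]]'
python3 -c "
from h import *
go([.4169,-.3592,.0473],11)"
```

```text
time_s: 30.2
eef_pos: [0.4111, -0.3625, 0.0918]
ee_rot: [0.002, 0.996, 0.093, -0.001]
wrist_force: [0.7, 0.1, -0.9]
finger_gap: 0.021
t 30.20 eef [0.4111, -0.3625, 0.0918] F [0.7, 0.1, -0.9] T [0.02, 0.02, 0.0] gap 0.021 yaw 10.6 xz -0.002 yz 0.004
  shift [0.0064, -0.0024, 0.0445] |0.045 turn [0.004, 0.002, -0.007] deg 0.5 j [0.79, 0.48, -0.23, 1.9, 0.16, 0.77, -0.91]
```

```bash
python3 -m pendant '[[[0.006,-0.0024,0,0.004,0.002,-0.007,-1],[0,0,0.012,0,0,0,-1],[0,0,0,0,0,0,-1]]]'
python3 -c "
from h import *
go([.4169,-.3592,.0473],11)
snap('top','t26',(370,150,450,290))"
```

```text
time_s: 30.58
eef_pos: [0.418, -0.3597, 0.0813]
ee_rot: [0.001, 0.995, 0.096, 0.001]
wrist_force: [-0.7, 0.3, -2.4]
finger_gap: 0.021
t 30.57 eef [0.418, -0.3597, 0.0813] F [-0.7, 0.3, -2.4] T [-0.07, 0.08, 0.0] gap 0.021 yaw 11.0 xz 0.002 yz 0.003
  shift [-0.001, -0.0008, 0.034] |0.034 turn [0.003, -0.002, 0.001] deg 0.2 j [0.78, 0.5, -0.23, 1.91, 0.16, 0.75, -0.92]
zoom (370, 150, 450, 290) 4.214285714285714
```

View pics/t26z.png

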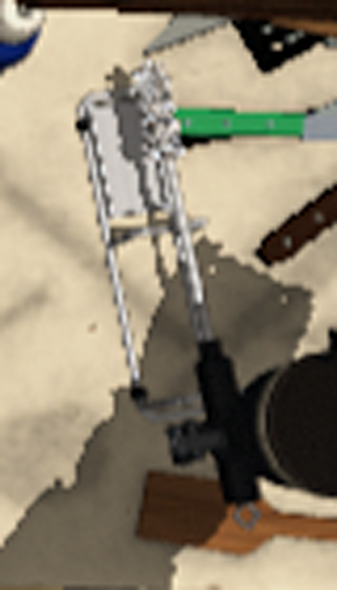

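```bash
python3 -m pendant '[[[-0.001,-0.001,0.012,0,0,0,-1],[0,0,0.01,0,0,0,-1],[0,0,0,0,0,0,-1]]]'
python3 -c "
from h import *
go([.4169,-.3592,.0473],11)"
```

```text
time_s: 31.0
eef_pos: [0.4172, -0.359, 0.0582]
ee_rot: [0.001, 0.995, 0.096, 0.002]
wrist_force: [-0.6, -0.3, -0.4]
finger_gap: 0.0211
t 31.00 eef [0.4172, -0.359, 0.0582] F [-0.6, -0.3, -0.4] T [0.01, 0.03, 0.03] gap 0.0211 yaw 11.0 xz 0.003 yz 0.003
  shift [-0.0003, 0.0001, 0.0109] |0.011 turn [0.003, -0.003, 0.001] deg 0.2 j [0.77, 0.53, -0.22, 1.93, 0.17, 0.7, -0.93]
```

```bash
python3 -m pendant '[[[0,0,0.008,0,0,0,-1],[0,0,0.003,0,0,0,-1],[0,0,0,0,0,0,-1]]]'
python3 -c "
from h import *
go([.4169,-.3592,.0473],11)"
```

```text
time_s: 31.38
eef_pos: [0.4172, -0.3592, 0.0469]
ee_rot: [0.002, 0.995, 0.096, 0.002]
wrist_force: [-2.2, 1.3, 6.4]
finger_gap: 0.0208
t 31.38 eef [0.4172, -0.3592, 0.0469] F [-2.2, 1.3, 6.4] T [0.36, 0.21, -0.0] gap 0.0208 yaw 11.0 xz 0.003 yz 0.003
  shift [-0.0003, -0.0001, -0.0004] |0.001 turn [0.003, -0.003, 0.0] deg 0.3 j [0.77, 0.55, -0.22, 1.93, 0.18, 0.67, -0.93]
```

```bash
python3 -m pendant '[[[0,0,-0.001,0,0,0,0.2],[0,0,0,0,0,0,1],[0,0,0,0,0,0,1],[0,0,0,0,0,0,1],[0,0,0,0,0,0,1],[0,0,-0.02,0,0,0,1],[0,0,-0.04,0,0,0,1],[0,0,-0.05,0,0,0,1],[-0.03,-0.01,-0.05,0,0,0,1]]]'
python3 -c "
from h import *
go([.49,.27,.25],83.5,0)
snap('top','t27',(370,150,450,290));snap('side','s27',(300,265,390,345))"
```

```text
time_s: 32.5
eef_pos: [0.3851, -0.3531, 0.2085]
ee_rot: [-0.001, 0.995, 0.097, -0.0]
wrist_force: [0.3, -0.6, 0.8]
finger_gap: 0.0851
t 32.50 eef [0.3851, -0.3531, 0.2085] F [0.3, -0.6, 0.8] T [-0.02, -0.02, -0.01] gap 0.0851 yaw 11.2 xz -0.001 yz -0.003
  shift [0.2238, -0.591, -0.0402] |0.633 turn [-0.003, -0.001, -1.262] deg 72.3 j [0.85, 0.31, -0.26, 1.83, 0.09, 1.01, -0.83]
zoom (370, 150, 450, 290) 4.214285714285714
zoom (300, 265, 390, 345) 7.375
```

View pics/t27z.png

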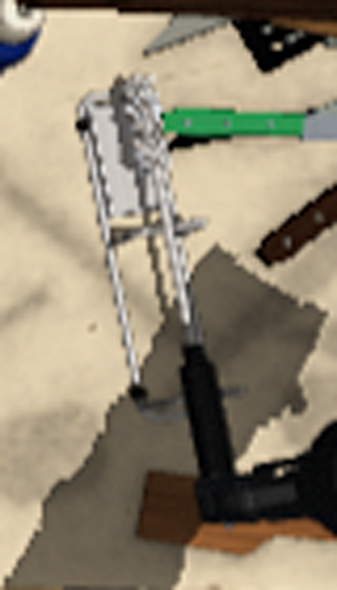

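```bash
python3 -m pendant '[[[0.02,-0.052,-0.005,0,0,-0.157,1],[0.028,-0.048,-0.005,0,0,-0.157,-1],[0.035,-0.044,-0.005,0,0,-0.157,-1],[0.042,-0.038,-0.005,0,0,-0.157,-1],[0.047,-0.031,-0.005,0,0,-0.157,-1],[0.051,-0.023,-0.005,0,0,-0.157,-1],[0.054,-0.015,-0.005,0,0,-0.157,-1],[0.056,-0.006,-0.005,0,0,-0.157,-1],[0.056,0.003,0,0,0,0,-1],[0.056,0.003,0,0,0,0,-1],[0,0,0,0,0,0,-1]]]' 30
python3 -c "
from h import *
go([.5035,.30,.25],83.5,12)"
```

```text
time_s: 33.98
eef_pos: [0.4715, 0.2157, 0.2493]
ee_rot: [0.003, 0.737, 0.676, 0.001]
wrist_force: [-0.9, -0.1, -0.4]
finger_gap: -0.0002
t 33.98 eef [0.4715, 0.2157, 0.2493] F [-0.9, -0.1, -0.4] T [-0.02, 0.03, 0.02] gap -0.0002 yaw 85.0 xz -0.003 yz 0.005
  shift [0.0868, 0.0246, -0.0008] |0.090 turn [0.003, 0.213, 0.027] deg 12.3 j [0.06, 0.35, -0.78, 1.76, 0.27, 1.14, -0.89]
```

View pics/s27z.png

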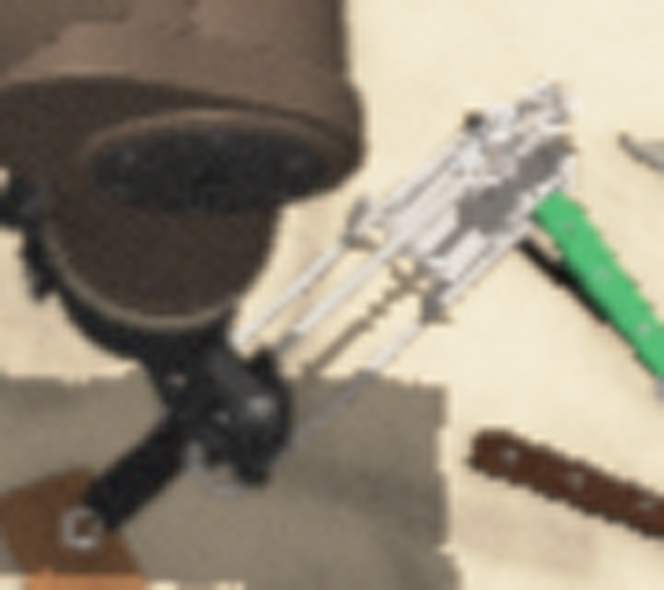

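```bash
python3 -m pendant '[[[0.05,0.015,0,0,0,0.013,-1],[0.04,0.012,0,0,0.1,0.013,-1],[0.01,0,0.02,0,0.1,0,-1],[0,0,0,0,0,0,-1]]]'
python3 -c "
from h import *
go([.501,.288,.141],83.5,12)"
```

```text
time_s: 34.48
eef_pos: [0.509, 0.3153, 0.2275]
ee_rot: [-0.065, 0.743, 0.662, 0.075]
wrist_force: [0.4, -0.4, -0.5]
finger_gap: 0.0
t 34.48 eef [0.509, 0.3153, 0.2275] F [0.4, -0.4, -0.5] T [-0.23, 0.02, -0.02] gap 0.0 yaw 83.5 xz 0.197 yz 0.003
  shift [-0.0445, -0.005, 0.0792] |0.091 turn [0.003, 0.011, -0.001] deg 0.7 j [0.03, 0.45, -0.81, 1.71, 0.23, 0.97, -0.94]
```

```bash
python3 -m pendant '[[[-0.012,-0.004,0.03,0,0.01,0,-1],[-0.014,-0.003,0.03,0,0,0,-1],[-0.006,-0.002,0.018,0,0,0,-1],[0,0,0,0,0,0,-1]]]'
python3 -c "
from h import *
go([.501,.283,.140],83.5,12)
snap('top','t28',(180,170,300,260));snap('side','s28',(200,130,320,220))"
```

```text
time_s: 34.98
eef_pos: [0.4999, 0.2975, 0.1451]
ee_rot: [-0.064, 0.743, 0.661, 0.077]
wrist_force: [0.2, 0.4, 1.9]
finger_gap: 0.0002
t 34.98 eef [0.4999, 0.2975, 0.1451] F [0.2, 0.4, 1.9] T [-0.22, 0.0, -0.01] gap 0.0002 yaw 83.4 xz 0.199 yz 0.005
  shift [-0.015, 0.0028, 0.0022] |0.015 turn [0.006, 0.009, -0.002] deg 0.6 j [0.02, 0.51, -0.77, 1.85, 0.3, 0.78, -0.97]
zoom (180, 170, 300, 260) 6.555555555555555
zoom (200, 130, 320, 220) 6.555555555555555
```

View pics/t28z.png

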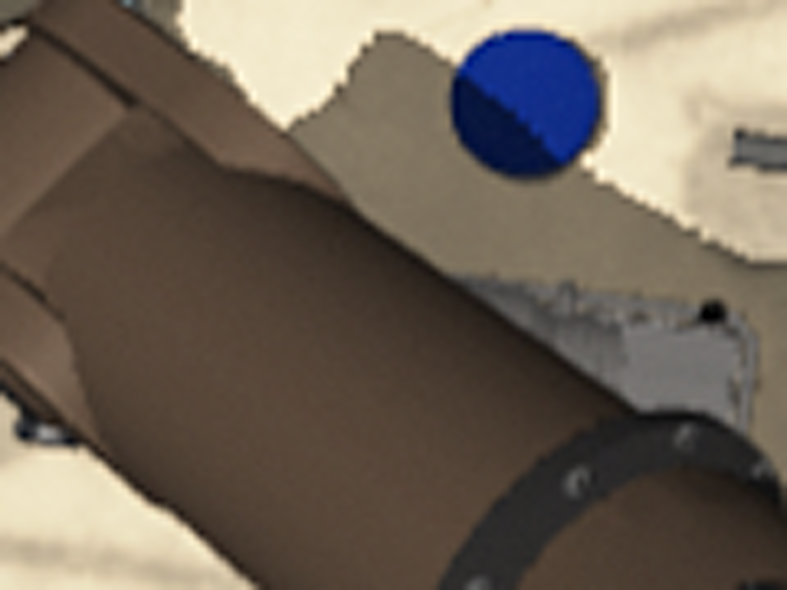

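View pics/s28z.png

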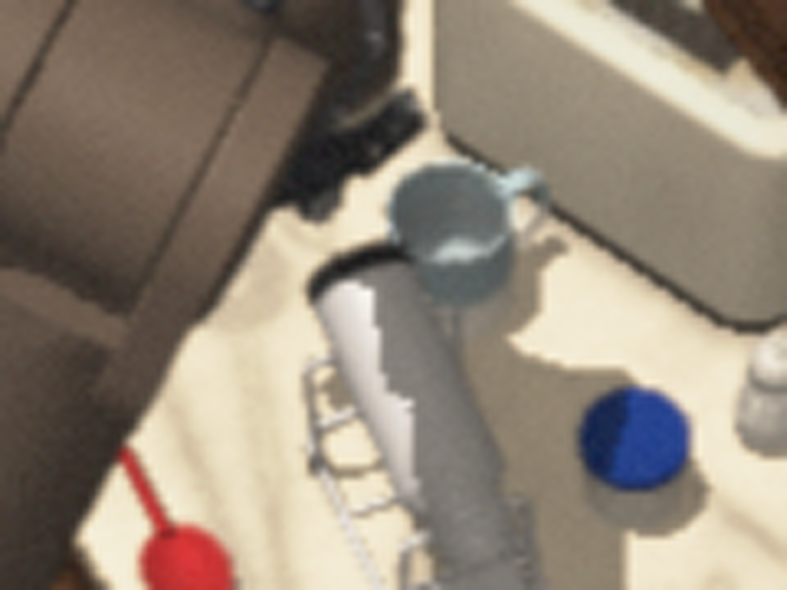

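```bash
cat > mvs.py <<'E'
import sys
from h import *
p=snap('side',sys.argv[1],(200,130,320,220))
r=sys.argv[2] if len(sys.argv)>2 else 's28'
a=cv2.imread(f'pics/{r}.png')[170:225,262:285].astype(np.float32).mean(2);b=cv2.imread(f'pics/{sys.argv[1]}.png')[170:225,262:285].astype(np.float32).mean(2)
print("diff",abs(a-b).mean(),abs(a-b).max())
E
python3 -m pendant '[[[-0.01,0.002,0.003,0.005,0.008,0,-1],[-0.008,0,0,0,0,0,-1],[0,0,0,0,0,0,-1]]]'
python3 -c "
from h import *
go([.501,.27,.140],83.5,12)"; python3 mvs.py s29
```

```text
time_s: 35.45
eef_pos: [0.5025, 0.2808, 0.142]
ee_rot: [-0.068, 0.743, 0.661, 0.081]
wrist_force: [0.5, 1.2, -0.0]
finger_gap: 0.0001
t 35.45 eef [0.5025, 0.2808, 0.142] F [0.5, 1.2, -0.0] T [-0.25, 0.06, -0.01] gap 0.0001 yaw 83.4 xz 0.211 yz 0.006
  shift [-0.011, -0.0002, -0.0003] |0.011 turn [0.006, -0.003, -0.002] deg 0.4 j [0.07, 0.51, -0.78, 1.87, 0.29, 0.76, -0.93]
zoom (200, 130, 320, 220) 6.555555555555555
diff 5.270092 103.0
```

View pics/s29z.png

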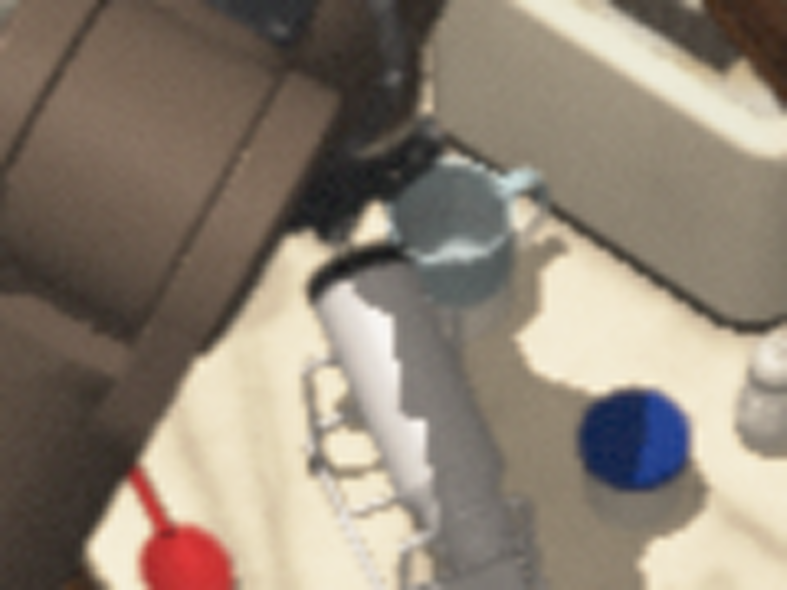

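```bash
python3 -m pendant '[[[-0.005,0,0,0.005,-0.003,0,-1],[-0.003,0,0,0,0,0,-1],[0,0,0,0,0,0,-1]]]'
python3 -c "
from h import *
go([.501,.27,.140],83.5,12)"
python3 -m pendant '[[[-0.003,0,0,0,0,0,-1],[0,0,0,0,0,0,-1]]]'
python3 -c "
from h import *
go([.501,.27,.140],83.5,12)"; python3 mvs.py s30
```

```text
time_s: 35.88
eef_pos: [0.5016, 0.2731, 0.1406]
ee_rot: [-0.069, 0.742, 0.662, 0.078]
wrist_force: [-0.2, 0.3, -0.0]
finger_gap: -0.0
t 35.88 eef [0.5016, 0.2731, 0.1406] F [-0.2, 0.3, -0.0] T [-0.23, 0.03, 0.06] gap -0.0 yaw 83.4 xz 0.208 yz 0.001
  shift [-0.0032, -0.0002, -0.0001] |0.003 turn [0.001, -0.0, -0.001] deg 0.1 j [0.09, 0.51, -0.78, 1.87, 0.28, 0.76, -0.91]
time_s: 36.12
eef_pos: [0.5011, 0.2702, 0.1399]
ee_rot: [-0.069, 0.742, 0.662, 0.078]
wrist_force: [-0.3, -0.4, 0.7]
finger_gap: -0.0003
t 36.12 eef [0.5011, 0.2702, 0.1399] F [-0.3, -0.4, 0.7] T [-0.19, 0.03, 0.02] gap -0.0003 yaw 83.4 xz 0.208 yz 0.001
  shift [-0.0002, -0.0001, -0.0001] |0.000 turn [0.001, -0.0, -0.001] deg 0.1 j [0.09, 0.51, -0.78, 1.88, 0.28, 0.76, -0.91]
zoom (200, 130, 320, 220) 6.555555555555555
diff 7.6131754 114.00001
```

```bash
cat > cmp.py <<'E'
import cv2,numpy as np,sys
b=(240,160,290,215)
a=[cv2.resize(cv2.imread(f"pics/{n}.png")[b[1]:b[3],b[0]:b[2]],None,fx=7.8,fy=7.8,interpolation=cv2.INTER_CUBIC) for n in sys.argv[1:]]
for x in a:
    for k in range(0,x.shape[0],39): cv2.line(x,(0,k),(x.shape[1],k),(0,255,0),1)
cv2.imwrite("pics/cmps.png",np.hstack(a))
E
python3 cmp.py s29 s30
```

```text
(no output)
```

View pics/cmps.png

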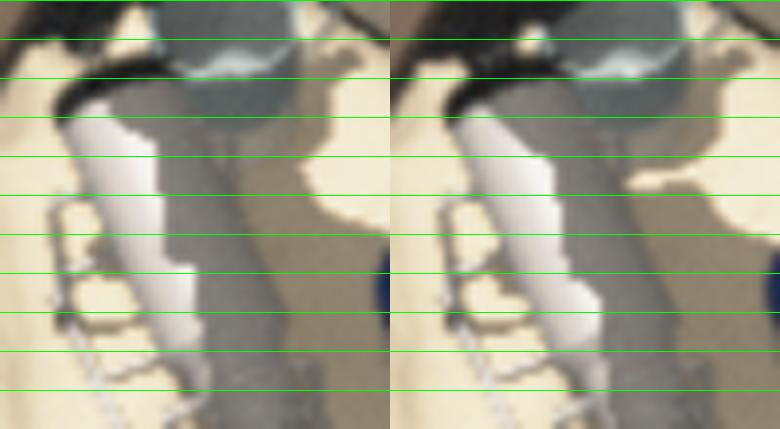

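```bash
python3 -m pendant '[[[-0.003,0,0,0,0,0,-1],[0,0,0,0,0,0,-1]]]'
python3 -c "
from h import *
go([.501,.26,.140],83.5,12)"
python3 -m pendant '[[[-0.003,0,0,0,0,0,-1],[0,0,0,0,0,0,-1]]]'
python3 -c "
from h import *
go([.501,.26,.140],83.5,12)"; python3 mvs.py s31; python3 cmp.py s29 s31
```

```text
time_s: 36.42
eef_pos: [0.5007, 0.2675, 0.1394]
ee_rot: [-0.069, 0.742, 0.662, 0.078]
wrist_force: [0.3, -1.0, -0.4]
finger_gap: 0.0
t 36.42 eef [0.5007, 0.2675, 0.1394] F [0.3, -1.0, -0.4] T [-0.28, 0.04, -0.05] gap 0.0 yaw 83.5 xz 0.208 yz 0.001
  shift [-0.0071, 0.0011, -0.0022] |0.007 turn [0.001, -0.0, -0.0] deg 0.1 j [0.1, 0.51, -0.78, 1.88, 0.28, 0.76, -0.9]
time_s: 36.67
eef_pos: [0.5004, 0.2648, 0.1389]
ee_rot: [-0.069, 0.742, 0.662, 0.079]
wrist_force: [-1.0, -0.2, -0.0]
finger_gap: -0.0
t 36.67 eef [0.5004, 0.2648, 0.1389] F [-1.0, -0.2, -0.0] T [-0.17, 0.04, 0.05] gap -0.0 yaw 83.5 xz 0.209 yz 0.001
  shift [-0.0043, 0.0011, -0.002] |0.005 turn [0.001, -0.001, -0.0] deg 0.1 j [0.1, 0.51, -0.78, 1.89, 0.28, 0.76, -0.9]
zoom (200, 130, 320, 220) 6.555555555555555
diff 9.203162 110.333336
```

View pics/cmps.png

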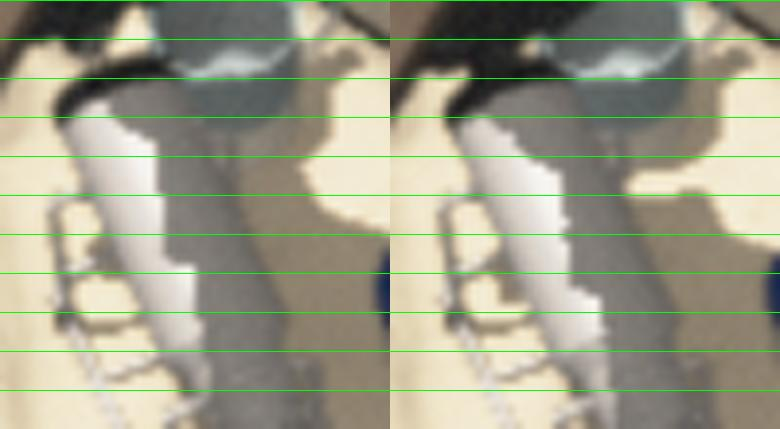

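```bash
python3 -m pendant '[[[-0.003,0,0,0,0,0,-1],[0,0,0,0,0,0,-1]]]'
python3 -c "
from h import *
go([.501,.26,.140],83.5,12)"
python3 -m pendant '[[[-0.002,0,0,0,0,0,-1],[0,0,0,0,0,0,-1]]]'
python3 -c "
from h import *
go([.501,.26,.140],83.5,12)"; python3 mvs.py s32; python3 cmp.py s29 s32
```

```text
time_s: 36.98
eef_pos: [0.5002, 0.2622, 0.1385]
ee_rot: [-0.07, 0.742, 0.662, 0.079]
wrist_force: [0.0, -0.6, -0.7]
finger_gap: 0.0001
t 36.98 eef [0.5002, 0.2622, 0.1385] F [0.0, -0.6, -0.7] T [-0.24, 0.04, -0.04] gap 0.0001 yaw 83.5 xz 0.210 yz 0.002
  shift [-0.0017, 0.0011, -0.0019] |0.003 turn [0.002, -0.002, 0.0] deg 0.1 j [0.11, 0.51, -0.79, 1.89, 0.28, 0.75, -0.89]
time_s: 37.22
eef_pos: [0.5, 0.2603, 0.1381]
ee_rot: [-0.07, 0.742, 0.662, 0.079]
wrist_force: [0.3, 0.0, 0.1]
finger_gap: 0.0001
t 37.23 eef [0.5, 0.2603, 0.1381] F [0.3, 0.0, 0.1] T [-0.2, 0.04, 0.03] gap 0.0001 yaw 83.5 xz 0.210 yz 0.002
  shift [0.0002, 0.0011, -0.0019] |0.002 turn [0.002, -0.002, 0.0] deg 0.2 j [0.11, 0.51, -0.79, 1.89, 0.28, 0.75, -0.89]
zoom (200, 130, 320, 220) 6.555555555555555
diff 11.294071 111.333336
```

View pics/cmps.png

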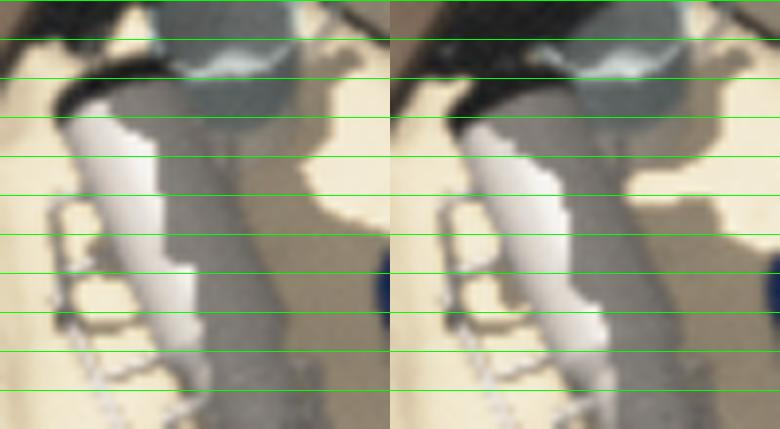

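```bash
python3 -m pendant '[[[-0.0025,0,0,0,0,0,-1],[0,0,0,0,0,0,-1]]]'
python3 -c "
from h import *
go([.501,.26,.140],83.5,12)"; python3 mvs.py s33; python3 cmp.py s29 s33
```

```text
time_s: 37.52
eef_pos: [0.4997, 0.2579, 0.1376]
ee_rot: [-0.07, 0.742, 0.662, 0.079]
wrist_force: [0.4, 0.4, 0.7]
finger_gap: 0.0002
t 37.52 eef [0.4997, 0.2579, 0.1376] F [0.4, 0.4, 0.7] T [-0.26, 0.07, -0.03] gap 0.0002 yaw 83.5 xz 0.210 yz 0.002
  shift [0.0027, 0.001, -0.0018] |0.003 turn [0.002, -0.002, 0.0] deg 0.2 j [0.12, 0.51, -0.79, 1.9, 0.28, 0.75, -0.88]
zoom (200, 130, 320, 220) 6.555555555555555
diff 12.086957 111.66667
```

View pics/cmps.png

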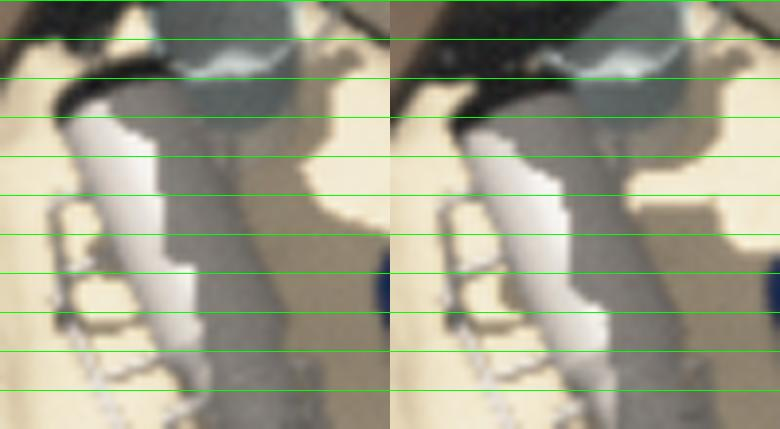

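```bash
python3 -m pendant '[[[0.01,0,0,0,0,0,-1],[0.03,0,0,0,0,0,-1],[0.01,0,-0.03,0,0,0,-1],[0,0,-0.05,0,-0.1,0,-1],[-0.01,0,-0.05,0,-0.1,0,-1],[-0.06,0,-0.01,0,0,0,-1],[-0.06,0,0,0,0,0,-1],[-0.06,0,0,0,0,0,-1],[-0.06,0,0,0,0,0,-1],[-0.06,0,0,0,0,0,-1],[-0.06,0,0,0,0,0,-1],[-0.06,0,0,0,0,0,-1]]]'
python3 -c "
from h import *
go([.40,-.30,.25],84,0)"; python3 mv.py t34
python3 - <<'E'
import cv2,numpy as np
a=[cv2.resize(cv2.imread(f"pics/{n}.png")[195:250,205:280],None,fx=5.2,fy=5.2,interpolation=cv2.INTER_CUBIC) for n in("t13","t34")]
cv2.imwrite("pics/cmp.png",np.vstack(a))
E
```

```text
time_s: 39.08
eef_pos: [0.4557, -0.1413, 0.2894]
ee_rot: [-0.001, 0.74, 0.672, 0.004]
wrist_force: [1.1, 0.6, -0.3]
finger_gap: 0.0
t 39.08 eef [0.4557, -0.1413, 0.2894] F [1.1, 0.6, -0.3] T [-0.05, -0.03, 0.04] gap 0.0 yaw 84.5 xz 0.007 yz 0.005
  shift [-0.1636, -0.0404, 0.0381] |0.173 turn [0.005, -0.007, 0.009] deg 0.7 j [0.74, 0.21, -0.64, 1.79, 0.12, 1.18, -0.03]
zoom (205, 190, 325, 280) 6.555555555555555
diff 10.387198 223.66667 shift px ((1.0133482781164815, -0.07618085327062118), 0.8453383027679391)
```

View pics/cmp.png

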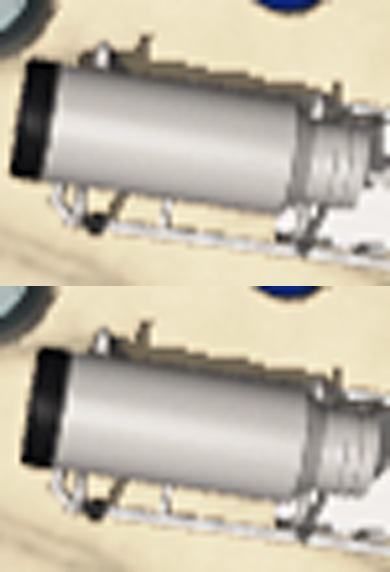

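View pics/t34z.png

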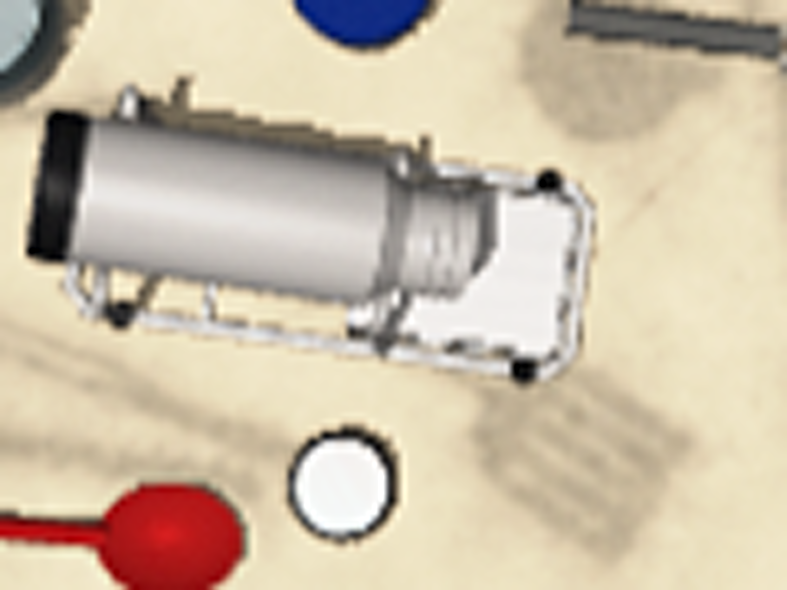

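```bash
python3 -m pendant '[[[-0.05,-0.012,0,0,0,0,-1],[-0.06,-0.015,0.01,0,0,0,-1],[-0.06,-0.015,0.02,0,0,0,-1],[0,0,0,0,0,0,1],[0,0,0,0,0,0,1]]]'
python3 -c "
from h import *
go([.40,-.30,.25],84,0)
snap('side','s35',(235,165,335,240));snap('top','t35',(205,190,325,280))"
python3 - <<'E'
import cv2,numpy as np
b=(240,160,290,225)
a=[cv2.resize(cv2.imread(f"pics/{n}.png")[b[1]:b[3],b[0]:b[2]],None,fx=7.8,fy=7.8,interpolation=cv2.INTER_CUBIC) for n in ("s7","s35")]
cv2.imwrite("pics/cmps.png",np.hstack(a))
E
```

```text
time_s: 39.75
eef_pos: [0.3958, -0.3171, 0.2591]
ee_rot: [0.001, 0.744, 0.668, 0.003]
wrist_force: [0.8, -0.1, 0.2]
finger_gap: 0.0359
t 39.75 eef [0.3958, -0.3171, 0.2591] F [0.8, -0.1, 0.2] T [-0.01, -0.03, 0.02] gap 0.0359 yaw 83.9 xz 0.002 yz 0.005
  shift [0.0174, 0.0023, 0.0091] |0.020 turn [0.005, -0.002, -0.002] deg 0.4 j [0.99, 0.27, -0.52, 1.78, 0.14, 1.12, 0.32]
zoom (235, 165, 335, 240) 7.866666666666666
zoom (205, 190, 325, 280) 6.555555555555555
```

View pics/cmps.png

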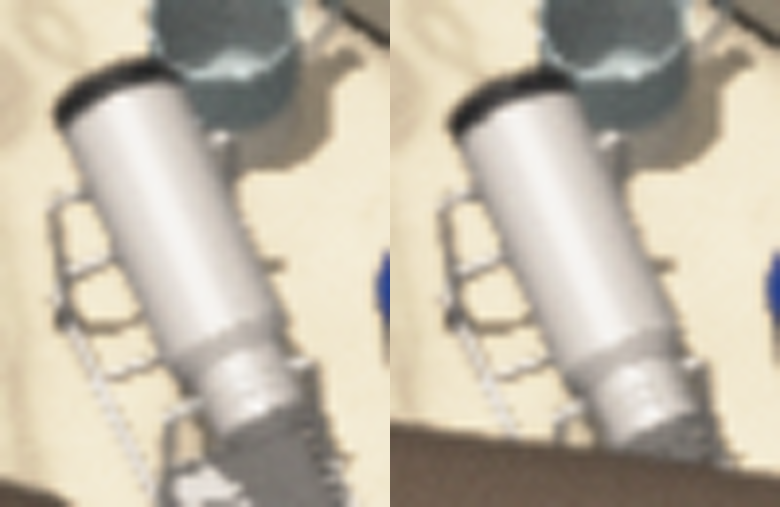

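```bash
cat > ecc.py <<'E'
from h import *
import pickle
t,s=pickle.load(open("cams.pkl","rb"))
y=np.radians(84);p=np.radians(12)
ax=np.array([np.cos(y)*np.cos(p),np.sin(y)*np.cos(p),np.sin(p)]); l=np.array([np.sin(y),-np.cos(y),0]); n=np.cross(ax,l)
M=np.array([.4785,.069,.105]); th=np.linspace(0,2*np.pi,40)
def patch(cam,d0,d1,r):
    P=np.array([M+ax*d+r*(np.cos(q)*l+np.sin(q)*n) for q in th for d in (d0,d1)])
    return cv2.convexHull(proj(cam,P).astype(np.float32)).astype(np.int32)
def track(A,B,out=True):
    for nm,cam,fa,fb in (("top",t,"t"+A,"t"+B),("side",s,"s"+A,"s"+B)):
        a=cv2.imread(f"pics/{fa}.png",0).astype(np.float32);b=cv2.imread(f"pics/{fb}.png",0).astype(np.float32)
        for part,d0,d1,r in (("base",.165,.19,.034),("neck",.0 if nm=="top" else .012,.05,.034)):
            m=np.zeros(a.shape,np.uint8); cv2.fillConvexPoly(m,patch(cam,d0,d1,r),255); m=cv2.dilate(m,np.ones((3,3)))
            best=None
            for dx in range(-3,4):
              for dy in range(-3,4):
                W=np.array([[1,0,dx],[0,1,dy]],np.float32)
                try: cc,W=cv2.findTransformECC(a,b,W,cv2.MOTION_TRANSLATION,(3,80,1e-5),m,3)
                except cv2.error: continue
                if best is None or cc>best[0]: best=(cc,W[0,2],W[1,2])
            dref=(d0+d1)/2; q0=proj(cam,M+ax*dref)[0]; q1=proj(cam,M+ax*dref-.005*ax)[0]; qz=proj(cam,M+ax*dref+[0,0,.005])[0]
            J=np.c_[(q1-q0)/5,(qz-q0)/5]; sol=np.linalg.solve(J,[best[1],best[2]])
            print(nm,part,"cc %.3f px (%.2f %.2f)"%best,"-> mm down-slope %.1f, up %.1f"%tuple(sol),"| proj down only %.1f"%(np.dot(J[:,0],best[1:])/np.dot(J[:,0],J[:,0])))
import sys; track(*sys.argv[1:])
E
python3 ecc.py 7 35; echo; python3 ecc.py 7 25
```

```text
top base cc 0.993 px (2.12 0.47) -> mm down-slope 5.1, up -5.1 | proj down only 5.9
top neck cc 0.926 px (1.33 0.42) -> mm down-slope 3.7, up -7.2 | proj down only 4.0
side base cc 0.993 px (0.72 1.29) -> mm down-slope 7.1, up 2.1 | proj down only 5.9
side neck cc 0.952 px (0.89 2.64) -> mm down-slope 7.9, up -5.6 | proj down only 10.6

top base cc 0.997 px (-0.61 -0.29) -> mm down-slope -0.8, up 6.2 | proj down only -1.8
top neck cc 0.980 px (-0.55 -0.19) -> mm down-slope -1.5, up 3.7 | proj down only -1.6
side base cc 0.997 px (0.01 -0.30) -> mm down-slope 0.3, up 2.5 | proj down only -1.1
side neck cc 0.988 px (-0.22 -0.16) -> mm down-slope -2.1, up -2.4 | proj down only -0.9
```

```bash
python3 - <<'E'
from h import *
import pickle
t,s=pickle.load(open("cams.pkl","rb"))
S=lambda x,y:(240+x/7,175+y/7); T=lambda x,y:(205+x/8,195+y/8)
print("low leg bottoms side",back(s,[S(290,302),S(148,345)],.004))
print("high leg bottoms side",back(s,[S(200,125),S(58,180)],.004))
print("low leg/bottom top view", back(t,[T(465,385),T(515,165)],.004))
im=cv2.imread("pics/top0.png")[195:255,205:300]; im2=cv2.imread("pics/t35.png")[195:255,205:300]
cv2.imwrite("pics/st2.png",np.vstack([cv2.resize(i,None,fx=8,fy=5*1.0,interpolation=cv2.INTER_CUBIC) if 0 else cv2.resize(i,None,fx=5,fy=5,interpolation=cv2.INTER_CUBIC) for i in (im,im2)]))
b=(255,200,285,248)
cv2.imwrite("pics/n35.png",np.hstack([cv2.resize(cv2.imread(f)[b[1]:b[3],b[0]:b[2]],None,fx=12,fy=12,interpolation=cv2.INTER_CUBIC) for f in ("pics/top0.png","pics/t35.png")]))
E
```

```text
low leg bottoms side [[0.52531619 0.09014639 0.004     ]
 [0.44400627 0.10684189 0.004     ]]
high leg bottoms side [[0.54049474 0.21611331 0.004     ]
 [0.45269269 0.22530881 0.004     ]]
low leg/bottom top view [[0.43701906 0.10401573 0.004     ]
 [0.52220063 0.08711631 0.004     ]]
```

View pics/n35.png

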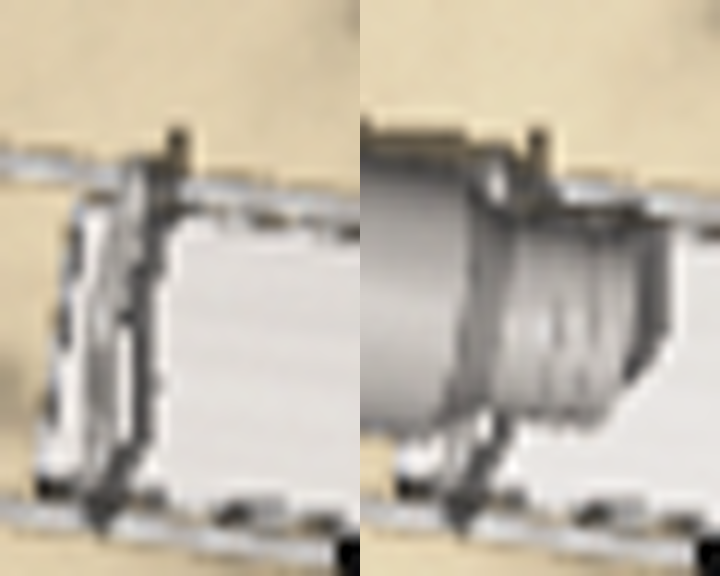

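```bash
cat >> ecc.py <<'E'
print("--- interior")
for A,B in (sys.argv[1:3],):
  for nm,cam in (("top",t),("side",s)):
    a=cv2.imread(f"pics/{nm[0]}{A}.png",0).astype(np.float32);b=cv2.imread(f"pics/{nm[0]}{B}.png",0).astype(np.float32)
    for d0,d1,r in ((.02,.06,.02),(.025,.055,.026),(.03,.05,.024),(.16,.185,.026)):
        m=np.zeros(a.shape,np.uint8); cv2.fillConvexPoly(m,patch(cam,d0,d1,r),255)
        best=None
        for dx in range(-3,4):
          for dy in range(-3,4):
            W=np.array([[1,0,dx],[0,1,dy]],np.float32)
            try: cc,W=cv2.findTransformECC(a,b,W,cv2.MOTION_TRANSLATION,(3,80,1e-5),m,3)
            except cv2.error: continue
            if best is None or cc>best[0]: best=(cc,W[0,2],W[1,2])
        q=M+ax*(d0+d1)/2; f=lambda X: proj(cam,X)[0]-proj(cam,q)[0]
        print(nm,(d0,d1,r),"cc %.3f px (%.2f %.2f)"%best,"H0",f(q-.0059*ax).round(2),"H1(+2.8 up)",f(q-.0059*ax+[0,0,.0028]).round(2))
E
python3 ecc.py 7 35
```

```text
top base cc 0.993 px (2.12 0.47) -> mm down-slope 5.1, up -5.1 | proj down only 5.9
top neck cc 0.926 px (1.33 0.42) -> mm down-slope 3.7, up -7.2 | proj down only 4.0
side base cc 0.993 px (0.72 1.29) -> mm down-slope 7.1, up 2.1 | proj down only 5.9
side neck cc 0.952 px (0.89 2.64) -> mm down-slope 7.9, up -5.6 | proj down only 10.6
--- interior
top (0.02, 0.06, 0.02) cc 0.998 px (2.34 -0.65) H0 [2.04 0.3 ] H1(+2.8 up) [2.01 0.21]
top (0.025, 0.055, 0.026) cc 0.997 px (2.23 -0.09) H0 [2.04 0.3 ] H1(+2.8 up) [2.01 0.21]
top (0.03, 0.05, 0.024) cc 0.978 px (3.02 -0.12) H0 [2.04 0.3 ] H1(+2.8 up) [2.01 0.21]
top (0.16, 0.185, 0.026) cc 0.998 px (2.23 0.61) H0 [2.14 0.31] H1(+2.8 up) [1.99 0.2 ]
side (0.02, 0.06, 0.02) cc 0.997 px (0.74 2.02) H0 [0.65 1.4 ] H1(+2.8 up) [0.64 1.01]
side (0.025, 0.055, 0.026) cc 0.996 px (0.91 1.69) H0 [0.65 1.4 ] H1(+2.8 up) [0.64 1.01]
side (0.03, 0.05, 0.024) cc 0.998 px (2.15 1.74) H0 [0.65 1.4 ] H1(+2.8 up) [0.64 1.01]
side (0.16, 0.185, 0.026) cc 0.997 px (1.32 1.23) H0 [0.62 1.34] H1(+2.8 up) [0.59 0.92]
```

```bash
python3 - <<'E'
import cv2,numpy as np
a=cv2.imread("pics/top0.png");b=cv2.imread("pics/t35.png");d=cv2.absdiff(a,b)
cv2.imwrite("pics/fin.png",np.vstack([b[140:295,80:480],np.clip(d[140:295,80:480].astype(int)*2,0,255).astype(np.uint8)]).repeat(1,0))
E
```

```text
(no output)
```

View pics/fin.png

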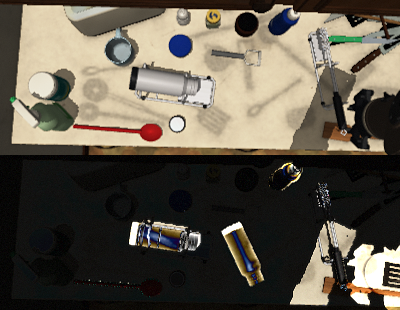

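```bash
python3 - <<'E'
import cv2,numpy as np
r=[]
for f in ("top0","t7","t9","t25","t27","t35"):
    r.append(cv2.resize(cv2.imread(f"pics/{f}.png")[140:182,335:425],None,fx=4.4,fy=4.4,interpolation=cv2.INTER_CUBIC))
cv2.imwrite("pics/soap.png",np.vstack([np.hstack(r[0:2]),np.hstack(r[2:4]),np.hstack(r[4:6])]))
r=[]
for f in ("top0","t35"):
    r.append(cv2.resize(cv2.imread(f"pics/{f}.png")[160:280,380:440],None,fx=4.8,fy=4.8,interpolation=cv2.INTER_CUBIC))
cv2.imwrite("pics/brr.png",np.hstack(r))
E
```

```text
(no output)
```

View pics/soap.png

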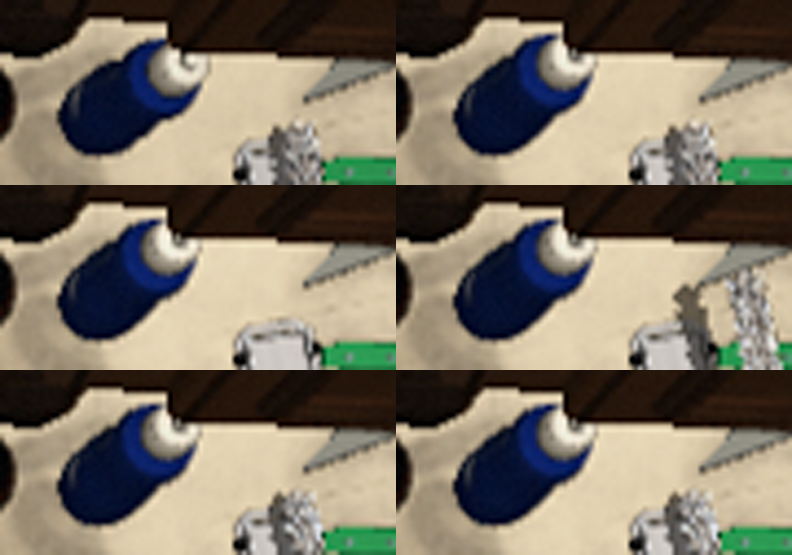

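View pics/brr.png

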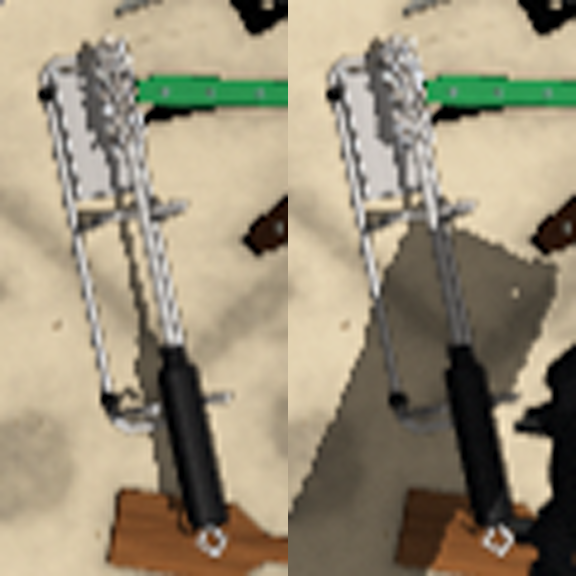

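```bash
python3 - <<'E'
import cv2,numpy as np,pickle
t,s=pickle.load(open("cams.pkl","rb"))
r=[]
for im in (cv2.imread("pics/top0.png"),t["image"][:,:,::-1],cv2.imread("pics/t1.png"),cv2.imread("pics/t35.png")):
    r.append(cv2.resize(np.ascontiguousarray(im[140:182,335:425]),None,fx=4.3,fy=4.3,interpolation=cv2.INTER_CUBIC))
cv2.imwrite("pics/soap2.png",np.vstack([np.hstack(r[:2]),np.hstack(r[2:])]))
E
```

```text
(no output)
```

View pics/soap2.png

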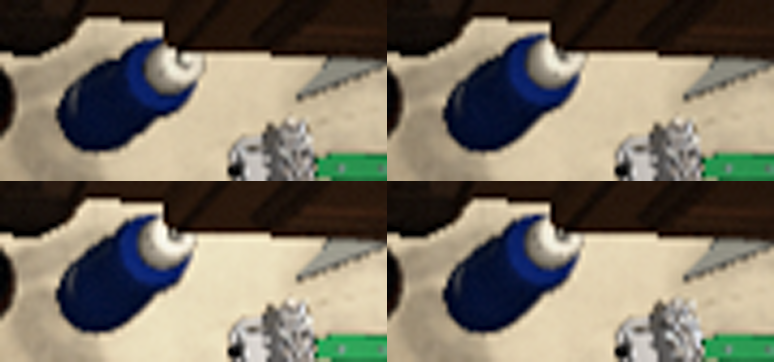

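```bash
python3 -c "
from h import *
st(); print(finish_job())"
```

```text
t 39.85 eef [0.3957, -0.317, 0.2591] R [[0.106, 0.994, 0.005], [0.994, -0.106, 0.001], [0.002, 0.005, -1.0]] F [-0.3, 0.41, -0.09] gap 0.0508 j [0.99, 0.27, -0.52, 1.78, 0.14, 1.12, 0.32]
the job is handed in; nothing more can be done
None
```

The job was handed in at 39.9 s of the 67 s allowed. The flask is on the stand with its mouth down the slope, it had two brush strokes, and the brush is back on its rest.

- **Strokes:** both times I pushed until the top camera showed the flask just starting to move, which I took as the bristles touching the bottom. Each time I then drew the tip back to about 30 mm inside the mouth.
- **Seating:** the strokes moved the flask about 2 mm up the slope. So after putting the brush back I pushed its base down again with closed fingers. It ended about 6 mm further down the slope than where I first let go.
- **Not certain about the shoulder:** my estimates put the flask a few millimetres past the fully seated position. Comparing side pictures showed no sign of the neck riding up on the saddle. The pictures can't resolve this to better than about 1 px (2–3 mm), and the push showed no clear force rise to confirm contact.
- **Brush and rest:** the final pictures show the brush across both forks, within about 1 px of where it started.
- **Other things:** everything visible in the first and last top pictures matched, except the dish soap. It shifted by about 2 px between the first two pictures, before the arm had moved, and stayed put after that.
- **Robot:** at hand-in the gripper was clear of everything, about 0.26 m up, with wrist force under 1 N.

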